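# Fetch the sample jar from behind the reagent bottles

## Robot

A 6-joint arm with a two-finger parallel gripper is mounted at the origin on the work surface. World frame = base frame: x ahead of the robot, y to its left, z up, the work surface at z = 0. Lengths are in mm, angles in degrees, forces in N, time in s.
With the tool pointing down it reaches from about 350 to 850 mm from the base axis. Payload 8.1 kg.
Tool frame: the origin (TCP) lies on the mounting face of the last link; the fingertips stand 173 mm ahead of it and the grasp point (between the pads) lies 155 mm ahead of it; z points along the fingers, y is the direction in which the jaws open and shut (so a half turn about z gives the same grasp; the last joint's range is limited). The gripper opens to 85 mm and grips with 20 to 120 N. Pads are 22 mm wide; open, the fingers measure 114 mm over their backs; the gripper's body (76 mm by 85 mm) begins 54 mm behind the grasp point. The pads swing forward as they close: fully open they stand 13 mm farther back than shut.
Start: joints at [-71.585, 7.471, 85.268, -0, 87.261, -4.893], TCP at [237.424, -551.032, 404.692] pointing down, gripper open.
Joint ranges: [-169.43, 169.43], [-51.17, 129.36], [1.28, 143.12], [-76.62, 256.62], [0, 156.53], [-152.29, 152.29]. Speed limits (degrees/s): [136.94, 136.94, 159.86, 180, 180, 180].

## Interface

Orientations are given as [roll, pitch, yaw] about the fixed x, y, z axes, in that order (R = Rz(yaw) Ry(pitch) Rx(roll)).
In Python, from bench import * gives the robot as it stands.
- The arm moves only by the tool arm_command, never from a script. Its argument "plan" is a list of rows, each an object of numbers: "jaw": the closure, from 0 (fully open) to 1 (shut); "dx", "dy", "dz": the shift along the tool's x, y, z in mm; "wx", "wy", "wz": the turn, a rotation vector about the tool's x, y, z in rad. A call has 1 to 12 rows; each row is the pose to reach, as a shift and turn from the pose commanded when the call began, along the tool's axes at that moment; what a row does not reach only later rows make up. A row lasts 1/10 s, in which the tool goes at most 50 mm and 8.59 degrees, less where a joint would pass 70% of its speed; a pose out of reach is approached as far as the arm can. A call with a gripper value outside its range is refused whole. The fingers move at their own pace and stop on an object; "squeeze" is the grip in N (left out, the last holds). Time passes only in rows, so rows that repeat a pose let the fingers close. It gives the time, the measured TCP pose, the force and the opening at its end, in the units of the state.
- sense(): the state, without advancing time (a new reading comes with each control period).
- snapshot(name): name is "scene" or "top" or "wrist"; returns a dict with "pixels" (384x512x3 uint8, red, green, blue), "fx", "fy", "cx", "cy" (pixels), "extrinsics" (4x4, takes a point from camera to world coordinates). Camera axes: x right, y up, looking along -z (the intrinsics and any distortion apply to the point x, -y, -z); pixel columns grow to the right and rows downward; lengths in mm; the calibration is good to about 2 mm. A picture is of the moment at which its call begins. There is no depth.
- hand_in(): hands the job in, once; it reports no verdict.
Trained networks look in the newest picture that a camera, given by its name, has taken for a name from the list of things; names that differ only in an ending like _2 or _b are one class to them, and where a whole thing is asked for, a point or a joint stands for the part that bears it (a point fixed in the world has none). Each returns a list of dicts, best first, with "score" (0 to 1); they miss things now and then, are a little off and sometimes report something else, mostly with a low value. They report only what shows in the picture. A call takes as long as a camera call.
- recognise(camera, target): "box" ([left, top, width, height] in pixels, round what is visible of it).
- pinpoint(camera, target): "pixel" ([column, row] in pixels: a listed point, or the origin of a listed thing).
The state is a dict: "time": time; "joint_pos": joint angles; "qd": joint speeds; "joint_efforts": joint torques, N m; "tool_pos": TCP position; "tcp_rot": TCP orientation; "ft_force": force on the tool from outside, world axes, zero at the start; "wrist_torque": the same for the moment, N m; "finger_gap": finger opening in mm.
Only numpy, scipy, OpenCV 4.12 (cv2) and the standard library are available. Lean on these libraries where they do the work, as an engineer would, in place of code of your own. Each camera call takes 0.05 s, during which the arm holds its last target.

## Task

The low sample jar stands at the back of the reagent tray with three tall bottles crowded in front of it. Move all three bottles over to the empty spill tray, then set the jar in the middle of the balance pan, and then put each bottle back exactly where it stood in the reagent tray. Set everything down upright and gently, without dropping or tipping it, and leave the beaker, the flask and the tip box where they are.

Things in the scene. Friction and masses are not known exactly. Their poses are not given: they have to be found in the camera images.
- jar_mid (a point): The low sample jar: round white plastic, 48 mm tall, body 45 mm across up to 28 mm above its base, above that a ribbed white lid 47 mm across from 32 to 48 mm. About 90 g. The point is on its axis half-way up, 24 mm above its base. It stands on the floor of the reagent tray, at the far (+x) side of the three bottles; only some 3 to 15 mm separate it from the middle bottle, so until the bottles are gone there is no room for a gripper around and above it. It stays shut.
- round_bottle_mid (a point): Round amber glass bottle with a paper label, 134 mm tall: cylinder 54 mm across up to 88 mm above its base, sloping shoulder, then a round black ribbed screw cap 36 mm across from 110 to 134 mm (a good place to grip it from above; just below the cap the neck is 28 mm across, and the shoulder widens to 48 mm by 97 mm and 54 mm by 88 mm above the base). About 260 g. The point is on its axis half-way up, 67 mm above its base.
- square_bottle_mid (a point): White plastic bottle with a square body 46 x 46 mm with rounded edges up to 90 mm above its base, 128 mm tall in all, turned any way about the vertical, narrowing (38 mm across at 96 mm, 28 mm at 104 mm) to a round white ribbed cap 33 mm across from 106 to 128 mm. About 200 g. The point is on its axis half-way up, 64 mm above its base.
- wide_bottle_mid (a point): Round pale grey glass bottle with a broad grey ribbed cap, the shortest of the three bottles, 116 mm tall: cylinder 53 mm across up to 72 mm above its base, shoulder narrowing to 39 mm at 86 mm, cap 45 mm across from 92 to 116 mm. About 240 g. The point is on its axis half-way up, 58 mm above its base.
- stock_tray: The reagent tray: grey plastic tray, 180 mm (its x) by 250 mm (its y), rim 28 mm high, walls and floor 4 mm thick; fixed to the bench, origin at the centre of its underside. At the start the three bottles stand in it in an arc before the jar: one in the middle nearest the robot and one on either side, axes about 66 mm apart, and which bottle has which place changes. Each bottle must later stand again where it was at the start. The tray's yaw is within 13 degrees of straight.
- spill_tray: The spill tray: empty white plastic tray 220 x 220 mm, rim 22 mm high, walls and floor 4 mm thick, fixed to the bench left or right of the reagent tray; origin at the centre of its underside. It has room for the three bottles anywhere on its floor. Yaw within 11 degrees.
- balance_pan (a point): Portable balance: low white box 205 x 150 mm with a grey display panel at the end towards the robot and a round flat steel pan 120 mm across, fixed to the bench on the other side of the reagent tray from the spill tray. The pan does not move under load. The point is the centre of the pan's upper face, 47 mm above the bench.
- beaker_mid (a point): Bystander: small empty glass beaker, 44 mm across, 60 mm tall, loose on the bench between the robot and the reagent tray. The point is on its axis, 30 mm above the bench.
- flask_mid (a point): Bystander: empty conical glass flask, 64 mm across at the foot, 100 mm tall, loose on the bench beyond the trays on the left. The point is on its axis, 50 mm above the bench.
- tip_box_mid (a point): Bystander: pipette-tip box, pale blue with a dark blue top full of small holes, 84 x 122 x 54 mm, loose on the bench beyond the trays on the right. The point is at its centre, 27 mm above the bench.

How it is judged:
By the outcome, as a careful person would: the job done as asked, in the order asked, and still so for the second after the job is handed in, with the robot touching nothing.
It also fails if it takes over 136 s, if anything falls off the work surface, if the arm or the gripper's body presses on something with over 40 N, if the wrist force passes 120 N, or if a joint passes its speed limit or range.

## Working session

There is one attempt and no reset: what is moved stays moved. The work goes in short steps, Python scripts to look and compute and a tool call to move; the robot and the scene stay as the last step left them, time stands still between calls to the robot, and variables do not carry over. Pictures are saved under pics/ and viewed, and the job is handed in when it is done.

Besides the shell and the picture viewer there is one more tool, called after "Emit:" in YAML: its name, and indented under it one key for each argument. arm_command: Moves the arm, as the interface text tells. Its arguments: {"type":"object","properties":{"plan":{"type":"array"},"squeeze":{"type":"number"}},"required":["plan"]}

```bash
mkdir -p pics; cat > h.py <<'E'
from bench import *
import numpy as np, cv2
def snap(n,f):
    s=snapshot(n); cv2.imwrite('pics/'+f,s['pixels'][:,:,::-1]); return s
def ray(s,px):
    E=np.array(s['extrinsics']); d=np.array([(px[0]-s['cx'])/s['fx'],-(px[1]-s['cy'])/s['fy'],-1.])
    return E[:3,3],E[:3,:3]@d
def atz(s,px,z):
    o,d=ray(s,px); return o+d*(z-o[2])/d[2]
def proj(s,p):
    E=np.array(s['extrinsics']); c=E[:3,:3].T@(np.array(p)-E[:3,3]); return [s['cx']+s['fx']*c[0]/-c[2], s['cy']-s['fy']*c[1]/-c[2]]
E
python3 - <<'E'
from h import *
print({k:np.round(v,2) for k,v in sense().items()})
for n in ['scene','top','wrist']:
    s=snap(n,n+'0.png'); print(n,[k for k in s if k not in('pixels',)],s['fx'],s['cx'],s['cy'],np.round(s['extrinsics'],3).tolist())
    Z=dict(jar_mid=28,round_bottle_mid=71,square_bottle_mid=68,wide_bottle_mid=62,stock_tray=0,spill_tray=0,balance_pan=47,beaker_mid=30,flask_mid=50,tip_box_mid=27)
    if n!='wrist':
      for t,z in Z.items():
        for r in pinpoint(n,t)[:2]: print(t,round(r['score'],2),np.round(r['pixel'],1),np.round(atz(s,r['pixel'],z),1))
E
```

```text
{'time': np.float64(0.0), 'joint_pos': array([-71.59,   7.51,  85.33,   0.  ,  87.26,  -4.89]), 'qd': array([ 0.09,  0.07,  0.05,  0.08,  0.08, -0.  ]), 'joint_efforts': array([-0.000e+00, -5.694e+01, -5.006e+01, -0.000e+00,  1.000e-02,
        0.000e+00]), 'tool_pos': array([ 237.34, -550.81,  403.64]), 'tcp_rot': array([-1.799e+02, -1.000e-02,  2.331e+01]), 'ft_force': array([ 0.08, -0.78, -0.24]), 'wrist_torque': array([ 0.03, -0.01, -0.03]), 'finger_gap': np.float64(85.51)}
scene ['fx', 'fy', 'cx', 'cy', 'extrinsics'] 427.97989511952625 254.79519984256964 188.40618711525445 [[-0.649, -0.465, 0.602, 1236.171], [0.761, -0.408, 0.505, 556.847], [0.011, 0.786, 0.618, 784.708], [0.0, 0.0, 0.0, 1.0]]
jar_mid 0.83 [248.5 220.4] [612.6  14.7  28. ]
round_bottle_mid 0.93 [280.  210.8] [568.5  82.   71. ]
square_bottle_mid 0.78 [273.9 199.1] [539.4  39.3  68. ]
square_bottle_mid 0.67 [251.  187.2] [540.7 -39.1  68. ]
wide_bottle_mid 0.95 [251.2 186.7] [532.8 -45.1  62. ]
wide_bottle_mid 0.18 [146.4 191.4] [ 734.6 -244.    62. ]
stock_tray 0.59 [266.3 217.7] [549.3  24.1   0. ]
stock_tray 0
[... 697 characters left out ...]
37.5 -33.4  68. ]
wide_bottle_mid 0.59 [265.3 212.2] [534.9 -34.6  62. ]
stock_tray 0.79 [237.6 202.3] [563.2  26.5   0. ]
spill_tray 0.6 [106.9 242. ] [467.9 319.9   0. ]
balance_pan 0.56 [409.8 228.2] [ 506.4 -351.6   47. ]
balance_pan 0.3 [207.1 196.8] [568.2  92.3  47. ]
beaker_mid 0.67 [258.4 283.2] [383.3 -22.7  30. ]
flask_mid 0.77 [142.5 121.9] [734.  240.8  50. ]
flask_mid 0.54 [410.1 227.6] [ 507.5 -351.    50. ]
tip_box_mid 0.88 [368.9 133.1] [ 726.  -274.2   27. ]
wrist ['fx', 'fy', 'cx', 'cy', 'extrinsics'] 334.65710837191784 255.78237454481646 192.09712163098789 [[0.397, 0.88, 0.261, 303.963], [-0.918, 0.38, 0.113, -523.023], [0.0, -0.284, 0.959, 374.698], [0.0, 0.0, 0.0, 1.0]]
```

```bash
python3 - <<'E'
import cv2
for n in ['scene0','top0']:
    i=cv2.imread(f'pics/{n}.png'); cv2.imwrite(f'pics/{n}b.png',cv2.resize(i,(800,600),interpolation=cv2.INTER_CUBIC))
E
```

```text
(no output)
```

View pics/scene0b.png

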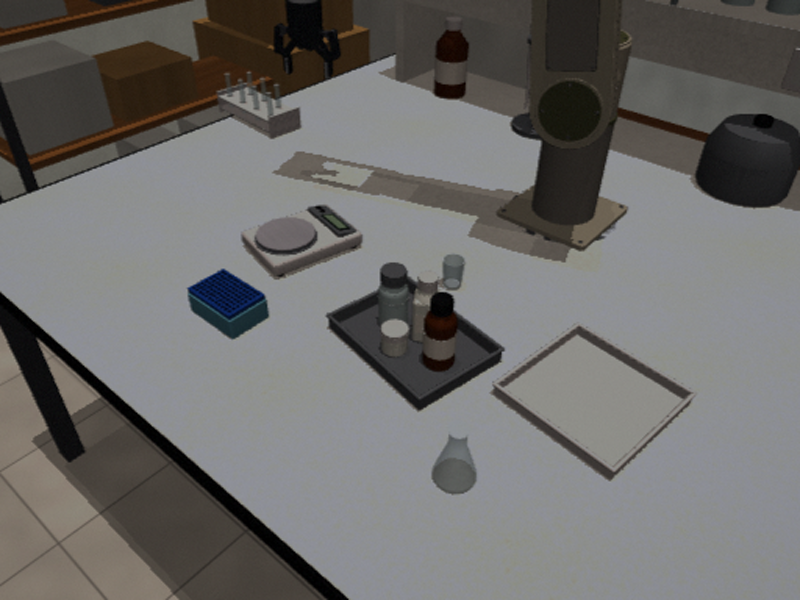

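View pics/top0b.png

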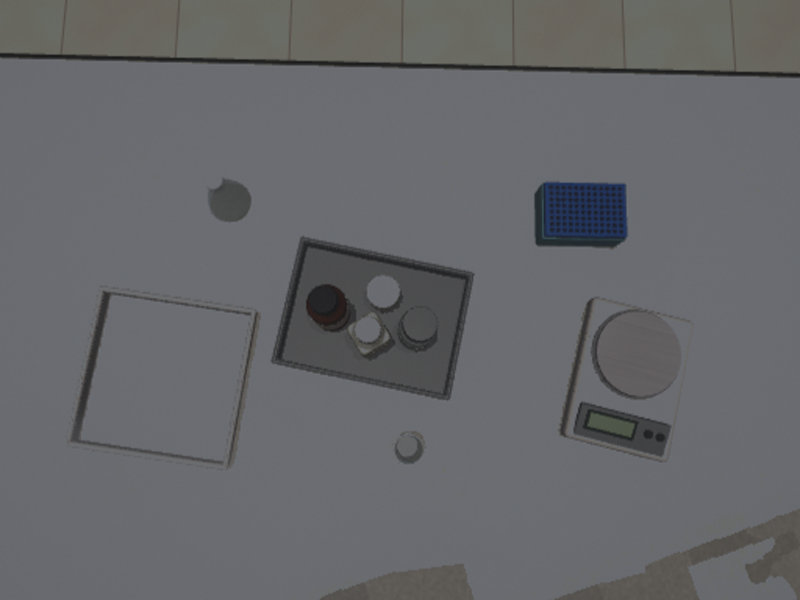

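The three bottles are in an arc with the square one in the middle: round to its left, wide to its right. The jar is behind them, the spill tray is on the left and the balance on the right. I'll move the wrist camera above the reagent tray to measure more accurately.

Emit:
arm_command:
  plan:
    - {"dx": 44,"dy": -33,"wz": 0.04}
    - {"dx": 88,"dy": -66,"wz": 0.08}
    - {"dx": 131,"dy": -100,"wz": 0.12}
    - {"dx": 175,"dy": -133,"wz": 0.16}
    - {"dx": 219,"dy": -166,"wz": 0.2}
    - {"dx": 263,"dy": -200,"wz": 0.24}
    - {"dx": 300,"dy": -228,"wz": 0.27}
    - {"dx": 338,"dy": -257,"wz": 0.3}
    - {"dx": 375,"dy": -285,"wz": 0.33}
    - {"dx": 412,"dy": -313,"wz": 0.36}
    - {"dx": 450,"dy": -342,"wz": 0.38}
    - {"dx": 488,"dy": -371,"wz": 0.4}

```text
invalid input
```

Emit:
arm_command:
  plan:
    - {"dx": 20,"dy": -16}
    - {"dx": 38,"dy": -29}
    - {"dx": 38,"dy": -29}
    - {"dx": 38,"dy": -29}

```text
invalid input
```

```bash
cat > look.py <<'E'
from h import *
import sys
f=sys.argv[1]
s=sense(); print(s['time'],np.round(s['tool_pos'],1),np.round(s['tcp_rot'],2),np.round(s['ft_force'],1),s['finger_gap'])
w=snap('wrist',f+'.png')
i=cv2.imread('pics/'+f+'.png'); cv2.imwrite('pics/'+f+'b.png',cv2.resize(i,(800,600),interpolation=cv2.INTER_CUBIC))
print(w['fx'],w['fy'],w['cx'],w['cy'],np.round(w['extrinsics'],4).tolist())
import pickle; pickle.dump(w,open('pics/'+f+'.pkl','wb'))
E
python3 look.py w1
```

```text
1.15 [ 237.4 -551.   404.7] [-180.    -0.    23.3] [-0.1  0.1  0.1] 85.34023255253315
334.65710837191784 334.65710837191784 255.78237454481646 192.09712163098789 [[0.3967, 0.88, 0.261, 303.9631], [-0.9179, 0.3803, 0.1131, -523.023], [0.0003, -0.2844, 0.9587, 374.6963], [0.0, 0.0, 0.0, 1.0]]
```

View pics/w1b.png

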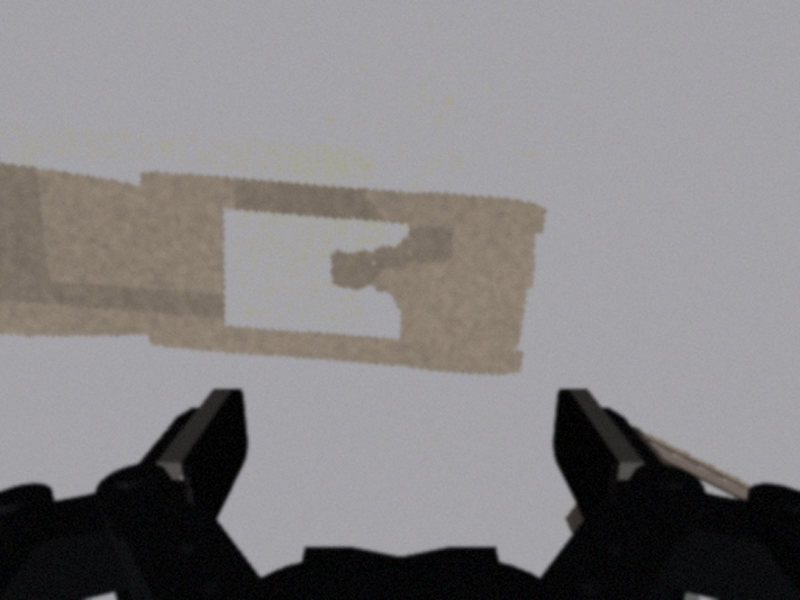

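The wrist view shows the open fingers at the lower left and right and the bench shadow. The move was refused, and I suspect every row needs all its keys.

Emit:
arm_command:
  plan:
    - {"jaw": 0,"dx": 44,"dy": -33,"dz": 0,"wx": 0,"wy": 0,"wz": 0.04}
    - {"jaw": 0,"dx": 88,"dy": -66,"dz": 0,"wx": 0,"wy": 0,"wz": 0.08}
    - {"jaw": 0,"dx": 131,"dy": -100,"dz": 0,"wx": 0,"wy": 0,"wz": 0.12}
    - {"jaw": 0,"dx": 175,"dy": -133,"dz": 0,"wx": 0,"wy": 0,"wz": 0.16}
    - {"jaw": 0,"dx": 219,"dy": -166,"dz": 0,"wx": 0,"wy": 0,"wz": 0.2}
    - {"jaw": 0,"dx": 263,"dy": -200,"dz": 0,"wx": 0,"wy": 0,"wz": 0.24}
    - {"jaw": 0,"dx": 300,"dy": -228,"dz": 0,"wx": 0,"wy": 0,"wz": 0.27}
    - {"jaw": 0,"dx": 338,"dy": -257,"dz": 0,"wx": 0,"wy": 0,"wz": 0.3}
    - {"jaw": 0,"dx": 375,"dy": -285,"dz": 0,"wx": 0,"wy": 0,"wz": 0.33}
    - {"jaw": 0,"dx": 412,"dy": -313,"dz": 0,"wx": 0,"wy": 0,"wz": 0.36}
    - {"jaw": 0,"dx": 450,"dy": -342,"dz": 0,"wx": 0,"wy": 0,"wz": 0.38}
    - {"jaw": 0,"dx": 488,"dy": -371,"dz": 0,"wx": 0,"wy": 0,"wz": 0.407}

```text
time: 2.4
tool_pos: [533.0, -26.5, 405.0]
tcp_rot: [180.0, -0.0, -0.1]
ft_force: [0.4, -0.2, 0.1]
finger_gap: 85.5
```

Emit:
arm_command:
  plan:
    - {"jaw": 0,"dx": 12,"dy": -25,"dz": 0,"wx": 0,"wy": 0,"wz": 0}
    - {"jaw": 0,"dx": 22,"dy": -42,"dz": 0,"wx": 0,"wy": 0,"wz": 0}
    - {"jaw": 0,"dx": 22,"dy": -42,"dz": 0,"wx": 0,"wy": 0,"wz": 0}
    - {"jaw": 0,"dx": 22,"dy": -42,"dz": 0,"wx": 0,"wy": 0,"wz": 0}
    - {"jaw": 0,"dx": 22,"dy": -42,"dz": 0,"wx": 0,"wy": 0,"wz": 0}

```text
time: 2.9
tool_pos: [554.1, 12.6, 404.7]
tcp_rot: [180.0, 0.0, -0.1]
ft_force: [0.3, 0.2, 0.2]
finger_gap: 85.1
```

```bash
python3 look.py w2
```

```text
2.9 [554.1  12.6 404.7] [ 1.7998e+02  1.0000e-02 -6.0000e-02] [0.3 0.2 0.2] 85.11907145769106
334.65710837191784 334.65710837191784 255.78237454481646 192.09712163098789 [[0.0002, 0.9587, 0.2845, 626.5884], [-1.0, 0.0001, 0.0007, 11.9363], [0.0006, -0.2845, 0.9587, 374.6686], [0.0, 0.0, 0.0, 1.0]]
```

View pics/w2b.png

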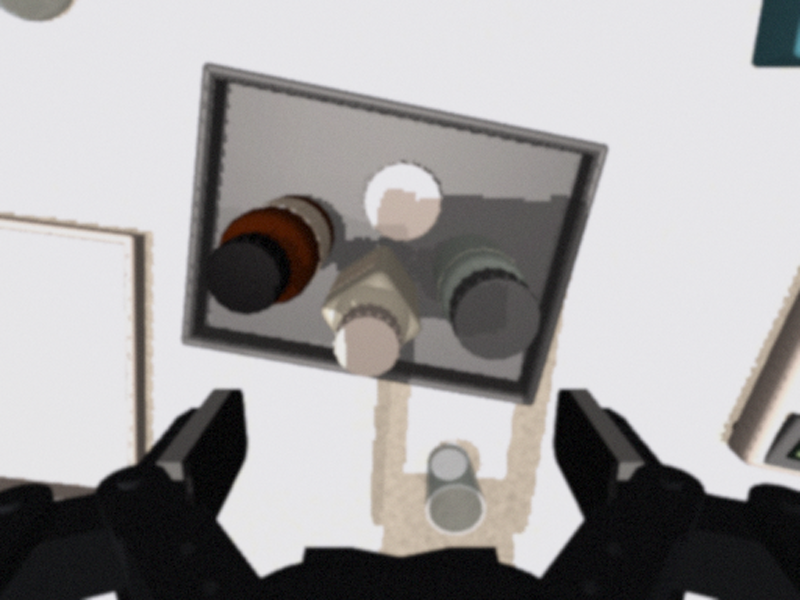

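The wrist image shows the cap-top centres at about round (247,273), square (367,343), wide (495,316) and jar lid (403,201) in the 800 px view. I'll turn those into positions and check them against the top and scene cameras.

```bash
python3 - <<'E'
from h import *
import pickle
w=pickle.load(open('pics/w2.pkl','rb'))
P={}
for n,px,z in [('round',(247,273),138),('square',(367,343),132),('wide',(495,316),120),('jar',(403,201),52),('tray1',(208,67),28),('tray2',(606,149),28),('tray3',(532,403),28),('tray4',(185,341),28)]:
    P[n]=atz(w,np.array(px)*.64,z); print(n,np.round(P[n],1))
T=snapshot('top');S=snapshot('scene')
for n in P:
    print(n,'top800',np.round(np.array(proj(T,P[n]))/.64),'scene800',np.round(np.array(proj(S,P[n]))/.64))
# pan & spill from top (initial picture)
for n,px,z in [('pan',(637,352),47),('s1',(104,289),22),('s2',(256,311),22),('s3',(228,466),22),('s4',(71,442),22),('round',(326,300),138),('square',(368,329),132),('wide',(419,325),120),('jar',(383,292),52),('beaker',(408,443),60),('tray1',(304,240),28),('tray2',(471,272),28),('tray3',(449,397),28),('tray4',(274,362),28)]:
    print(n,np.round(atz(T,np.array(px)*.64,z),1))
print(np.round(atz(S,np.array([286,236])*.64,47),1))
i=cv2.imread('pics/w2.png')[100:260,110:370]
i=cv2.resize(i,None,fx=3,fy=3,interpolation=cv2.INTER_CUBIC)
for n,z,r in [('round',138,18),('square',132,16.5),('wide',120,22.5),('jar',52,23.5)]:
    pts=[((np.array(proj(w,P[n]+[r*np.cos(a),r*np.sin(a),0]))-[110,100])*3+1) for a in np.linspace(0,6.28,60)]
    cv2.polylines(i,[np.int32(pts)],True,(0,255,0),1)
cv2.imwrite('pics/ov.png',i)
E
```

```text
round [569.5  82.7 138. ]
square [532.4  28.  132. ]
wide [542.5 -37.1 120. ]
jar [593.9   9.7  52. ]
tray1 [672.2 128.8  28. ]
tray2 [ 624.2 -119.7   28. ]
tray3 [444.9 -85.5  28. ]
tray4 [493.5 163.6  28. ]
round top800 [324. 296.] scene800 [440. 297.]
square top800 [367. 327.] scene800 [427. 276.]
wide top800 [419. 321.] scene800 [393. 269.]
jar top800 [383. 290.] scene800 [393. 327.]
tray1 top800 [302. 238.] scene800 [419. 397.]
tray2 top800 [473. 274.] scene800 [326. 314.]
tray3 top800 [449. 398.] scene800 [407. 276.]
tray4 top800 [273. 361.] scene800 [503. 348.]
pan [ 512.7 -347.2   47. ]
s1 [593.3 410.2  22. ]
s2 [565.  191.5  22. ]
s3 [347.8 220.2  22. ]
s4 [377.7 438.3  22. ]
round [565.   80.2 138. ]
square [530.1  27.2 132. ]
wide [537.5 -37.3 120. ]
jar [590.8   9.6  52. ]
beaker [385.1 -27.4  60. ]
tray1 [669.4 125.6  28. ]
tray2 [ 626.5 -117.4   28. ]
tray3 [446.7 -85.8  28. ]
tray4 [492.1 161.6  28. ]
[ 521.6 -336.1   47. ]
```

View pics/ov.png

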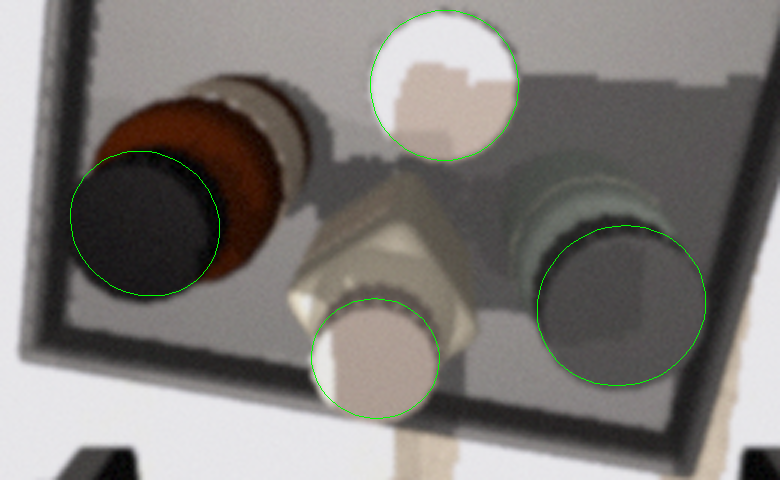

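Measured positions: round (569,82.5), square (532.4,28.5), wide (542.5,-37) and jar (594,9.7). The neighbour spacings come out at 66 mm, as expected. A tool yaw of 77° keeps the fingers clear of every neighbour, so I'll use it for all three bottles. First I move over the round bottle.

Emit:
arm_command:
  plan:
    - {"jaw": 0,"dx": 2,"dy": -8,"dz": 0,"wx": 0,"wy": 0,"wz": -0.14}
    - {"jaw": 0,"dx": 4,"dy": -16,"dz": 0,"wx": 0,"wy": 0,"wz": -0.28}
    - {"jaw": 0,"dx": 6,"dy": -24,"dz": 0,"wx": 0,"wy": 0,"wz": -0.42}
    - {"jaw": 0,"dx": 8,"dy": -32,"dz": 0,"wx": 0,"wy": 0,"wz": -0.56}
    - {"jaw": 0,"dx": 10,"dy": -40,"dz": 0,"wx": 0,"wy": 0,"wz": -0.7}
    - {"jaw": 0,"dx": 12,"dy": -48,"dz": 0,"wx": 0,"wy": 0,"wz": -0.84}
    - {"jaw": 0,"dx": 14,"dy": -56,"dz": 0,"wx": 0,"wy": 0,"wz": -0.98}
    - {"jaw": 0,"dx": 15,"dy": -64,"dz": 0,"wx": 0,"wy": 0,"wz": -1.12}
    - {"jaw": 0,"dx": 15,"dy": -70,"dz": 0,"wx": 0,"wy": 0,"wz": -1.26}
    - {"jaw": 0,"dx": 15,"dy": -70,"dz": 0,"wx": 0,"wy": 0,"wz": -1.345}
    - {"jaw": 0,"dx": 15,"dy": -70,"dz": 0,"wx": 0,"wy": 0,"wz": -1.345}
    - {"jaw": 0,"dx": 15,"dy": -70,"dz": 0,"wx": 0,"wy": 0,"wz": -1.345}

```text
time: 4.25
tool_pos: [569.4, 82.9, 404.8]
tcp_rot: [180.0, 0.0, 76.9]
ft_force: [-0.2, 0.2, 0.4]
finger_gap: 85.6
```

```bash
python3 look.py w3; python3 - <<'E'
from h import *
import pickle
w=pickle.load(open('pics/w3.pkl','rb'))
i=cv2.resize(cv2.imread('pics/w3.png'),(768,576),interpolation=cv2.INTER_CUBIC)
for P,z,r in [((569.3,82.5),138,18),((532.4,28.3),132,16.5),((542.5,-37),120,22.5),((594,9.7),52,23.5)]:
    pts=[np.array(proj(w,np.array([P[0]+r*np.cos(a),P[1]+r*np.sin(a),z])))*1.5+.5 for a in np.linspace(0,6.28,60)]
    cv2.polylines(i,[np.int32(pts)],True,(0,255,0),1)
cv2.imwrite('pics/ov3.png',i)
E
```

```text
4.25 [569.4  82.9 404.8] [179.99   0.    76.85] [-0.2  0.2  0.4] 85.5663238495818
334.65710837191784 334.65710837191784 255.78237454481646 192.09712163098789 [[0.974, 0.2171, 0.0641, 585.9343], [-0.2263, 0.9337, 0.2774, 152.731], [0.0004, -0.2847, 0.9586, 374.7916], [0.0, 0.0, 0.0, 1.0]]
```

View pics/ov3.png

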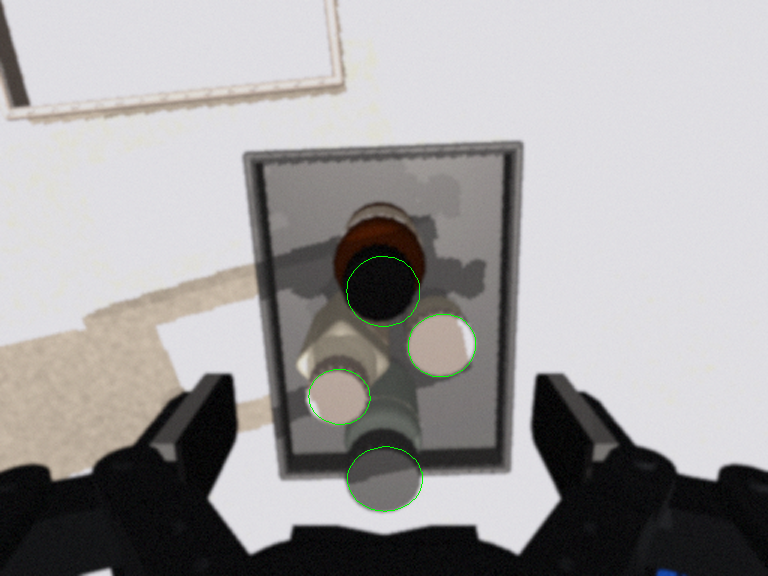

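The overlays agree from the second viewpoint to within about 1–2 mm. Now I descend on the round bottle and grip the cap.

Emit:
arm_command:
  plan:
    - {"jaw": 0,"dx": 0,"dy": -1,"dz": 25,"wx": 0,"wy": 0,"wz": 0}
    - {"jaw": 0,"dx": 0,"dy": -1,"dz": 60,"wx": 0,"wy": 0,"wz": 0}
    - {"jaw": 0,"dx": 0,"dy": -1,"dz": 90,"wx": 0,"wy": 0,"wz": 0}
    - {"jaw": 0,"dx": 0,"dy": -1,"dz": 110,"wx": 0,"wy": 0,"wz": 0}
    - {"jaw": 0,"dx": 0,"dy": -1,"dz": 119,"wx": 0,"wy": 0,"wz": 0}
    - {"jaw": 0,"dx": 0,"dy": -1,"dz": 119,"wx": 0,"wy": 0,"wz": 0}
    - {"jaw": 0.35,"dx": 0,"dy": -1,"dz": 119,"wx": 0,"wy": 0,"wz": 0}
    - {"jaw": 0.45,"dx": 0,"dy": -1,"dz": 119,"wx": 0,"wy": 0,"wz": 0}
    - {"jaw": 0.55,"dx": 0,"dy": -1,"dz": 119,"wx": 0,"wy": 0,"wz": 0}
    - {"jaw": 0.65,"dx": 0,"dy": -1,"dz": 119,"wx": 0,"wy": 0,"wz": 0}
    - {"jaw": 0.8,"dx": 0,"dy": -1,"dz": 119,"wx": 0,"wy": 0,"wz": 0}
    - {"jaw": 1,"dx": 0,"dy": -1,"dz": 119,"wx": 0,"wy": 0,"wz": 0}
  squeeze: 40

```text
time: 5.5
tool_pos: [568.9, 83.8, 287.2]
tcp_rot: [179.9, -0.0, 77.1]
ft_force: [-1.1, -0.4, 5.9]
finger_gap: 34.6
```

Emit:
arm_command:
  plan:
    - {"jaw": 1,"dx": 0,"dy": 0,"dz": 0,"wx": 0,"wy": 0,"wz": 0}
    - {"jaw": 1,"dx": 0,"dy": 0,"dz": 0,"wx": 0,"wy": 0,"wz": 0}
    - {"jaw": 1,"dx": 0,"dy": 0,"dz": 0,"wx": 0,"wy": 0,"wz": 0}

```text
time: 5.8
tool_pos: [568.9, 83.8, 287.1]
tcp_rot: [179.9, -0.0, 77.1]
ft_force: [-2.7, -0.5, 5.9]
finger_gap: 34.3
```

Emit:
arm_command:
  plan:
    - {"jaw": 1,"dx": 0,"dy": 0,"dz": -4,"wx": 0,"wy": 0,"wz": 0}
    - {"jaw": 1,"dx": 0,"dy": 0,"dz": -15,"wx": 0,"wy": 0,"wz": 0}
    - {"jaw": 1,"dx": 0,"dy": 0,"dz": -30,"wx": 0,"wy": 0,"wz": 0}
    - {"jaw": 1,"dx": 3,"dy": -2,"dz": -45,"wx": 0,"wy": 0,"wz": 0}
    - {"jaw": 1,"dx": 15,"dy": -9,"dz": -55,"wx": 0,"wy": 0,"wz": 0}
    - {"jaw": 1,"dx": 35,"dy": -20,"dz": -60,"wx": 0,"wy": 0,"wz": 0}
    - {"jaw": 1,"dx": 60,"dy": -34,"dz": -60,"wx": 0,"wy": 0,"wz": 0}
    - {"jaw": 1,"dx": 90,"dy": -51,"dz": -60,"wx": 0,"wy": 0,"wz": 0}
    - {"jaw": 1,"dx": 120,"dy": -69,"dz": -60,"wx": 0,"wy": 0,"wz": 0}
    - {"jaw": 1,"dx": 150,"dy": -86,"dz": -60,"wx": 0,"wy": 0,"wz": 0}
    - {"jaw": 1,"dx": 180,"dy": -103,"dz": -60,"wx": 0,"wy": 0,"wz": 0}
    - {"jaw": 1,"dx": 205,"dy": -117,"dz": -60,"wx": 0,"wy": 0,"wz": 0}

```text
time: 7.0
tool_pos: [499.0, 312.3, 346.7]
tcp_rot: [180.0, -0.1, 77.1]
ft_force: [1.0, 0.8, -2.7]
finger_gap: 34.6
```

Emit:
arm_command:
  plan:
    - {"jaw": 1,"dx": 23,"dy": -13,"dz": 0,"wx": 0,"wy": 0,"wz": 0}
    - {"jaw": 1,"dx": 42,"dy": -24,"dz": 0,"wx": 0,"wy": 0,"wz": 0}
    - {"jaw": 1,"dx": 56,"dy": -32,"dz": 0,"wx": 0,"wy": 0,"wz": 0}
    - {"jaw": 1,"dx": 63,"dy": -36,"dz": 0,"wx": 0,"wy": 0,"wz": 0}
    - {"jaw": 1,"dx": 63,"dy": -36,"dz": 5,"wx": 0,"wy": 0,"wz": 0}
    - {"jaw": 1,"dx": 63,"dy": -36,"dz": 15,"wx": 0,"wy": 0,"wz": 0}
    - {"jaw": 1,"dx": 63,"dy": -36,"dz": 27,"wx": 0,"wy": 0,"wz": 0}
    - {"jaw": 1,"dx": 63,"dy": -36,"dz": 38,"wx": 0,"wy": 0,"wz": 0}
    - {"jaw": 1,"dx": 63,"dy": -36,"dz": 46,"wx": 0,"wy": 0,"wz": 0}
    - {"jaw": 1,"dx": 63,"dy": -36,"dz": 50,"wx": 0,"wy": 0,"wz": 0}
    - {"jaw": 1,"dx": 63,"dy": -36,"dz": 50,"wx": 0,"wy": 0,"wz": 0}
    - {"jaw": 1,"dx": 63,"dy": -36,"dz": 50,"wx": 0,"wy": 0,"wz": 0}

```text
time: 8.2
tool_pos: [479.6, 379.2, 296.0]
tcp_rot: [180.0, -0.0, 77.0]
ft_force: [-0.8, -0.1, -3.3]
finger_gap: 34.7
```

```bash
python3 look.py w4; python3 - <<'E'
from h import *
s=snap('scene','s4.png'); i=cv2.imread('pics/s4.png')[120:384,150:512]; cv2.imwrite('pics/s4c.png',cv2.resize(i,None,fx=2.1,fy=2.1,interpolation=cv2.INTER_CUBIC))
E
```

```text
8.2 [479.6 379.2 296. ] [ 1.7998e+02 -2.0000e-02  7.7050e+01] [-0.8 -0.1 -3.3] 34.74331177238557
334.65710837191784 334.65710837191784 255.78237454481646 192.09712163098789 [[0.9748, 0.214, 0.0629, 495.8994], [-0.223, 0.9345, 0.2773, 449.0524], [0.0005, -0.2844, 0.9587, 266.0381], [0.0, 0.0, 0.0, 1.0]]
```

View pics/w4b.png

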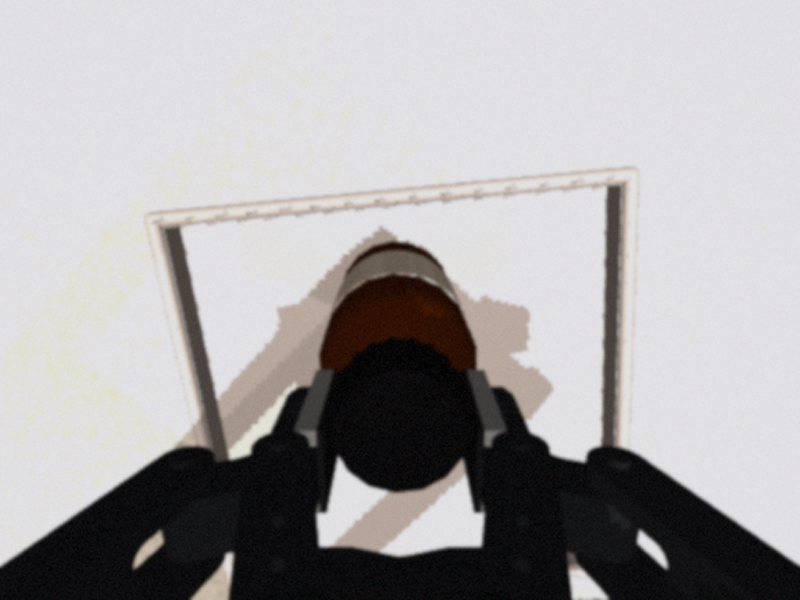

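View pics/s4c.png

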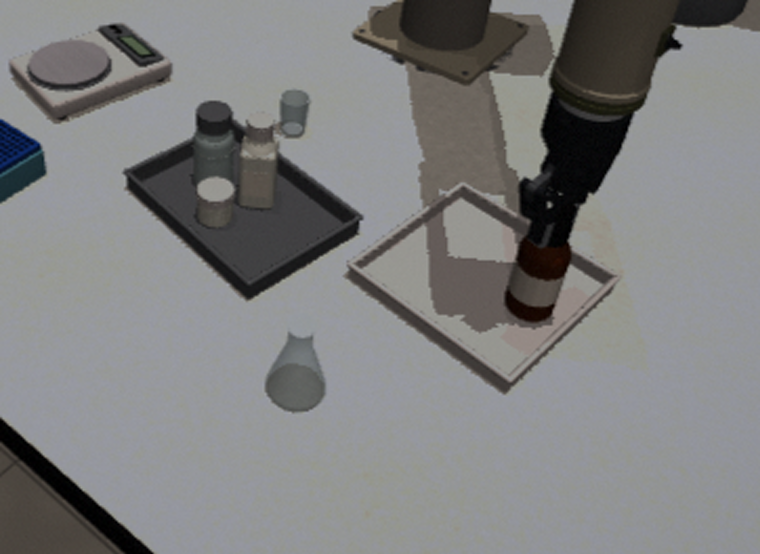

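The bottle hangs upright over the far part of the spill tray. I lower the last 9 mm slowly.

Emit:
arm_command:
  plan:
    - {"jaw": 1,"dx": 0,"dy": 0,"dz": 3,"wx": 0,"wy": 0,"wz": 0}
    - {"jaw": 1,"dx": 0,"dy": 0,"dz": 6,"wx": 0,"wy": 0,"wz": 0}
    - {"jaw": 1,"dx": 0,"dy": 0,"dz": 8,"wx": 0,"wy": 0,"wz": 0}
    - {"jaw": 1,"dx": 0,"dy": 0,"dz": 9,"wx": 0,"wy": 0,"wz": 0}
    - {"jaw": 1,"dx": 0,"dy": 0,"dz": 9,"wx": 0,"wy": 0,"wz": 0}

```text
time: 8.8
tool_pos: [479.4, 379.3, 287.3]
tcp_rot: [180.0, -0.0, 77.1]
ft_force: [-2.1, -0.7, 3.1]
finger_gap: 34.8
```

Emit:
arm_command:
  plan:
    - {"jaw": 0.4,"dx": 0,"dy": 0,"dz": 0,"wx": 0,"wy": 0,"wz": 0}
    - {"jaw": 0.2,"dx": 0,"dy": 0,"dz": 0,"wx": 0,"wy": 0,"wz": 0}
    - {"jaw": 0,"dx": 0,"dy": 0,"dz": 0,"wx": 0,"wy": 0,"wz": 0}
    - {"jaw": 0,"dx": 0,"dy": 0,"dz": -2,"wx": 0,"wy": 0,"wz": 0}
    - {"jaw": 0,"dx": 0,"dy": 0,"dz": -15,"wx": 0,"wy": 0,"wz": 0}
    - {"jaw": 0,"dx": 0,"dy": 0,"dz": -45,"wx": 0,"wy": 0,"wz": 0}
    - {"jaw": 0,"dx": -5,"dy": 2,"dz": -75,"wx": 0,"wy": 0,"wz": 0}
    - {"jaw": 0,"dx": -40,"dy": 16,"dz": -85,"wx": 0,"wy": 0,"wz": 0}
    - {"jaw": 0,"dx": -83,"dy": 33,"dz": -85,"wx": 0,"wy": 0,"wz": 0}
    - {"jaw": 0,"dx": -128,"dy": 50,"dz": -85,"wx": 0,"wy": 0,"wz": 0}
    - {"jaw": 0,"dx": -173,"dy": 68,"dz": -85,"wx": 0,"wy": 0,"wz": 0}
    - {"jaw": 0,"dx": -218,"dy": 86,"dz": -85,"wx": 0,"wy": 0,"wz": 0}

```text
time: 10.0
tool_pos: [514.4, 145.7, 373.2]
tcp_rot: [179.9, -0.0, 77.1]
ft_force: [1.4, 0.7, -0.5]
finger_gap: 85.2
```

Emit:
arm_command:
  plan:
    - {"jaw": 0,"dx": -40,"dy": 16,"dz": 0,"wx": 0,"wy": 0,"wz": 0}
    - {"jaw": 0,"dx": -75,"dy": 29,"dz": 0,"wx": 0,"wy": 0,"wz": 0}
    - {"jaw": 0,"dx": -100,"dy": 39,"dz": 0,"wx": 0,"wy": 0,"wz": 0}
    - {"jaw": 0,"dx": -112,"dy": 44,"dz": 0,"wx": 0,"wy": 0,"wz": 0}
    - {"jaw": 0,"dx": -112,"dy": 44,"dz": 0,"wx": 0,"wy": 0,"wz": 0}
    - {"jaw": 0,"dx": -112,"dy": 44,"dz": 0,"wx": 0,"wy": 0,"wz": 0}
    - {"jaw": 0,"dx": -112,"dy": 44,"dz": 0,"wx": 0,"wy": 0,"wz": 0}

```text
time: 10.7
tool_pos: [532.1, 29.7, 371.9]
tcp_rot: [-180.0, -0.0, 77.1]
ft_force: [-0.6, 0.3, -0.2]
finger_gap: 85.3
```

```bash
cat > ov.py <<'E'
from h import *
import pickle,sys,json
f=sys.argv[1]; w=pickle.load(open('pics/%s.pkl'%f,'rb'))
i=cv2.resize(cv2.imread('pics/%s.png'%f),(768,576),interpolation=cv2.INTER_CUBIC)
for x,y,z,r in json.loads(sys.argv[2]):
    pts=[np.array(proj(w,np.array([x+r*np.cos(a),y+r*np.sin(a),z])))*1.5+.5 for a in np.linspace(0,6.28,60)]
    cv2.polylines(i,[np.int32(pts)],True,(0,255,0),1)
cv2.imwrite('pics/%so.png'%f,i)
E
python3 look.py w5; python3 ov.py w5 '[[532.4,28.3,132,16.5],[542.5,-37,120,22.5],[594,9.7,52,23.5]]'
```

```text
10.7 [532.1  29.7 371.9] [-1.800e+02 -3.000e-02  7.713e+01] [-0.6  0.3 -0.2] 85.27177744031403
334.65710837191784 334.65710837191784 255.78237454481646 192.09712163098789 [[0.9751, 0.2125, 0.0628, 548.2577], [-0.2216, 0.9349, 0.2772, 99.607], [0.0001, -0.2843, 0.9587, 341.8875], [0.0, 0.0, 0.0, 1.0]]
```

View pics/w5o.png

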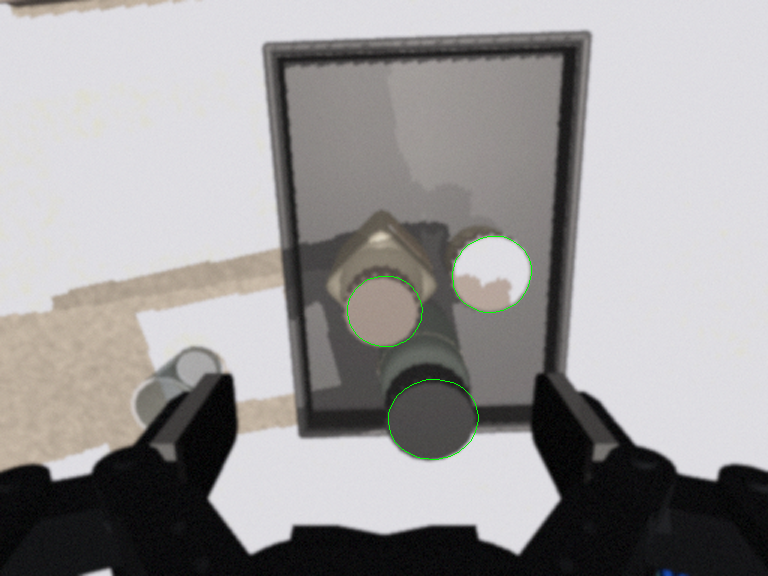

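The square cap outline matches and is centred in the jaws (384,311). I descend and grip it.

Emit:
arm_command:
  plan:
    - {"jaw": 0,"dx": -1,"dy": 0,"dz": 25,"wx": 0,"wy": 0,"wz": 0}
    - {"jaw": 0,"dx": -1,"dy": 0,"dz": 55,"wx": 0,"wy": 0,"wz": 0}
    - {"jaw": 0,"dx": -1,"dy": 0,"dz": 80,"wx": 0,"wy": 0,"wz": 0}
    - {"jaw": 0,"dx": -1,"dy": 0,"dz": 91,"wx": 0,"wy": 0,"wz": 0}
    - {"jaw": 0,"dx": -1,"dy": 0,"dz": 91,"wx": 0,"wy": 0,"wz": 0}
    - {"jaw": 0.3,"dx": -1,"dy": 0,"dz": 91,"wx": 0,"wy": 0,"wz": 0}
    - {"jaw": 0.45,"dx": -1,"dy": 0,"dz": 91,"wx": 0,"wy": 0,"wz": 0}
    - {"jaw": 0.55,"dx": -1,"dy": 0,"dz": 91,"wx": 0,"wy": 0,"wz": 0}
    - {"jaw": 0.6,"dx": -1,"dy": 0,"dz": 91,"wx": 0,"wy": 0,"wz": 0}
    - {"jaw": 0.7,"dx": -1,"dy": 0,"dz": 91,"wx": 0,"wy": 0,"wz": 0}
    - {"jaw": 1,"dx": -1,"dy": 0,"dz": 91,"wx": 0,"wy": 0,"wz": 0}
    - {"jaw": 1,"dx": -1,"dy": 0,"dz": 91,"wx": 0,"wy": 0,"wz": 0}

```text
time: 11.95
tool_pos: [532.2, 27.4, 281.8]
tcp_rot: [179.9, -0.0, 77.0]
ft_force: [-2.3, 1.3, 5.8]
finger_gap: 31.6
```

Emit:
arm_command:
  plan:
    - {"jaw": 1,"dx": 0,"dy": 0,"dz": 0,"wx": 0,"wy": 0,"wz": 0}
    - {"jaw": 1,"dx": 0,"dy": 0,"dz": 0,"wx": 0,"wy": 0,"wz": 0}

```text
time: 12.15
tool_pos: [532.2, 27.4, 281.8]
tcp_rot: [179.9, -0.0, 77.0]
ft_force: [-2.6, 1.0, 5.3]
finger_gap: 31.9
```

Emit:
arm_command:
  plan:
    - {"jaw": 1,"dx": 0,"dy": 0,"dz": -4,"wx": 0,"wy": 0,"wz": 0}
    - {"jaw": 1,"dx": 0,"dy": 0,"dz": -15,"wx": 0,"wy": 0,"wz": 0}
    - {"jaw": 1,"dx": 0,"dy": 0,"dz": -30,"wx": 0,"wy": 0,"wz": 0}
    - {"jaw": 1,"dx": 3,"dy": -1,"dz": -45,"wx": 0,"wy": 0,"wz": 0}
    - {"jaw": 1,"dx": 15,"dy": -7,"dz": -55,"wx": 0,"wy": 0,"wz": 0}
    - {"jaw": 1,"dx": 35,"dy": -16,"dz": -60,"wx": 0,"wy": 0,"wz": 0}
    - {"jaw": 1,"dx": 60,"dy": -28,"dz": -60,"wx": 0,"wy": 0,"wz": 0}
    - {"jaw": 1,"dx": 90,"dy": -42,"dz": -60,"wx": 0,"wy": 0,"wz": 0}
    - {"jaw": 1,"dx": 120,"dy": -56,"dz": -60,"wx": 0,"wy": 0,"wz": 0}
    - {"jaw": 1,"dx": 150,"dy": -70,"dz": -60,"wx": 0,"wy": 0,"wz": 0}
    - {"jaw": 1,"dx": 180,"dy": -84,"dz": -60,"wx": 0,"wy": 0,"wz": 0}
    - {"jaw": 1,"dx": 205,"dy": -96,"dz": -60,"wx": 0,"wy": 0,"wz": 0}

```text
time: 13.35
tool_pos: [483.3, 251.2, 341.7]
tcp_rot: [180.0, -0.1, 77.1]
ft_force: [0.6, -0.5, -1.9]
finger_gap: 31.7
```

Emit:
arm_command:
  plan:
    - {"jaw": 1,"dx": 23,"dy": -11,"dz": 0,"wx": 0,"wy": 0,"wz": 0}
    - {"jaw": 1,"dx": 42,"dy": -20,"dz": 0,"wx": 0,"wy": 0,"wz": 0}
    - {"jaw": 1,"dx": 55,"dy": -26,"dz": 0,"wx": 0,"wy": 0,"wz": 0}
    - {"jaw": 1,"dx": 61,"dy": -28,"dz": 0,"wx": 0,"wy": 0,"wz": 0}
    - {"jaw": 1,"dx": 61,"dy": -28,"dz": 5,"wx": 0,"wy": 0,"wz": 0}
    - {"jaw": 1,"dx": 61,"dy": -28,"dz": 15,"wx": 0,"wy": 0,"wz": 0}
    - {"jaw": 1,"dx": 61,"dy": -28,"dz": 30,"wx": 0,"wy": 0,"wz": 0}
    - {"jaw": 1,"dx": 61,"dy": -28,"dz": 43,"wx": 0,"wy": 0,"wz": 0}
    - {"jaw": 1,"dx": 61,"dy": -28,"dz": 52,"wx": 0,"wy": 0,"wz": 0}
    - {"jaw": 1,"dx": 61,"dy": -28,"dz": 56,"wx": 0,"wy": 0,"wz": 0}
    - {"jaw": 1,"dx": 61,"dy": -28,"dz": 58,"wx": 0,"wy": 0,"wz": 0}
    - {"jaw": 1,"dx": 61,"dy": -28,"dz": 58,"wx": 0,"wy": 0,"wz": 0}

```text
time: 14.55
tool_pos: [470.8, 314.4, 282.8]
tcp_rot: [180.0, -0.0, 77.0]
ft_force: [-0.1, 0.3, -2.3]
finger_gap: 31.8
```

Emit:
arm_command:
  plan:
    - {"jaw": 1,"dx": 0,"dy": 0,"dz": 1,"wx": 0,"wy": 0,"wz": 0}
    - {"jaw": 1,"dx": 0,"dy": 0,"dz": 1.5,"wx": 0,"wy": 0,"wz": 0}
    - {"jaw": 1,"dx": 0,"dy": 0,"dz": 1.5,"wx": 0,"wy": 0,"wz": 0}

```text
time: 14.85
tool_pos: [470.9, 314.6, 281.9]
tcp_rot: [179.9, -0.0, 77.1]
ft_force: [-0.3, -0.7, 1.0]
finger_gap: 31.8
```

Emit:
arm_command:
  plan:
    - {"jaw": 0.4,"dx": 0,"dy": 0,"dz": 0,"wx": 0,"wy": 0,"wz": 0}
    - {"jaw": 0.2,"dx": 0,"dy": 0,"dz": 0,"wx": 0,"wy": 0,"wz": 0}
    - {"jaw": 0,"dx": 0,"dy": 0,"dz": 0,"wx": 0,"wy": 0,"wz": 0}
    - {"jaw": 0,"dx": 0,"dy": 0,"dz": -2,"wx": 0,"wy": 0,"wz": 0}
    - {"jaw": 0,"dx": 0,"dy": 0,"dz": -15,"wx": 0,"wy": 0,"wz": 0}
    - {"jaw": 0,"dx": 0,"dy": 0,"dz": -45,"wx": 0,"wy": 0,"wz": 0}
    - {"jaw": 0,"dx": -5,"dy": 2,"dz": -75,"wx": 0,"wy": 0,"wz": 0}
    - {"jaw": 0,"dx": -40,"dy": 18,"dz": -85,"wx": 0,"wy": 0,"wz": 0}
    - {"jaw": 0,"dx": -83,"dy": 38,"dz": -85,"wx": 0,"wy": 0,"wz": 0}
    - {"jaw": 0,"dx": -128,"dy": 58,"dz": -85,"wx": 0,"wy": 0,"wz": 0}
    - {"jaw": 0,"dx": -172,"dy": 79,"dz": -85,"wx": 0,"wy": 0,"wz": 0}
    - {"jaw": 0,"dx": -216,"dy": 99,"dz": -85,"wx": 0,"wy": 0,"wz": 0}

```text
time: 16.05
tool_pos: [518.9, 79.9, 367.8]
tcp_rot: [179.9, -0.0, 77.1]
ft_force: [1.1, -0.3, -0.1]
finger_gap: 84.9
```

Emit:
arm_command:
  plan:
    - {"jaw": 0,"dx": -40,"dy": 18,"dz": 0,"wx": 0,"wy": 0,"wz": 0}
    - {"jaw": 0,"dx": -75,"dy": 34,"dz": 0,"wx": 0,"wy": 0,"wz": 0}
    - {"jaw": 0,"dx": -100,"dy": 45,"dz": 0,"wx": 0,"wy": 0,"wz": 0}
    - {"jaw": 0,"dx": -110,"dy": 50,"dz": 0,"wx": 0,"wy": 0,"wz": 0}
    - {"jaw": 0,"dx": -110,"dy": 50,"dz": 0,"wx": 0,"wy": 0,"wz": 0}
    - {"jaw": 0,"dx": -110,"dy": 50,"dz": 0,"wx": 0,"wy": 0,"wz": 0}
    - {"jaw": 0,"dx": -110,"dy": 50,"dz": 0,"wx": 0,"wy": 0,"wz": 0}

```text
time: 16.75
tool_pos: [542.8, -35.3, 366.4]
tcp_rot: [-180.0, -0.0, 77.1]
ft_force: [-0.4, 0.6, 0.6]
finger_gap: 85.5
```

```bash
python3 look.py w6; python3 ov.py w6 '[[542.5,-37,120,22.5],[594,9.7,52,23.5]]'
```

```text
16.75 [542.8 -35.3 366.4] [-1.800e+02 -2.000e-02  7.714e+01] [-0.4  0.6  0.6] 85.45521258980138
334.65710837191784 334.65710837191784 255.78237454481646 192.09712163098789 [[0.9752, 0.2124, 0.0628, 558.9367], [-0.2215, 0.9349, 0.2773, 34.5982], [0.0002, -0.2843, 0.9587, 336.4089], [0.0, 0.0, 0.0, 1.0]]
```

View pics/w6o.png

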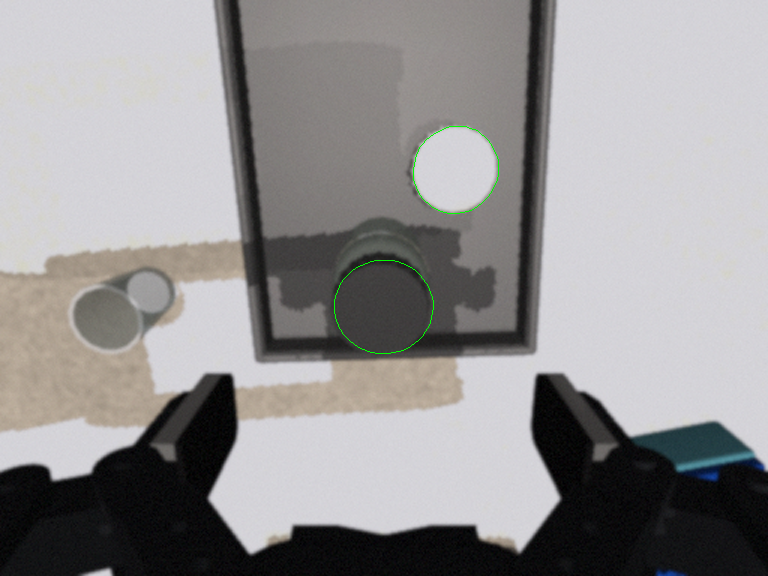

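The wide cap is centred in the jaws (384,307), so I descend and grip it.

Emit:
arm_command:
  plan:
    - {"jaw": 0,"dx": -1.5,"dy": 0,"dz": 25,"wx": 0,"wy": 0,"wz": 0}
    - {"jaw": 0,"dx": -1.5,"dy": 0,"dz": 58,"wx": 0,"wy": 0,"wz": 0}
    - {"jaw": 0,"dx": -1.5,"dy": 0,"dz": 85,"wx": 0,"wy": 0,"wz": 0}
    - {"jaw": 0,"dx": -1.5,"dy": 0,"dz": 98,"wx": 0,"wy": 0,"wz": 0}
    - {"jaw": 0,"dx": -1.5,"dy": 0,"dz": 100,"wx": 0,"wy": 0,"wz": 0}
    - {"jaw": 0.2,"dx": -1.5,"dy": 0,"dz": 100,"wx": 0,"wy": 0,"wz": 0}
    - {"jaw": 0.35,"dx": -1.5,"dy": 0,"dz": 100,"wx": 0,"wy": 0,"wz": 0}
    - {"jaw": 0.42,"dx": -1.5,"dy": 0,"dz": 100,"wx": 0,"wy": 0,"wz": 0}
    - {"jaw": 0.5,"dx": -1.5,"dy": 0,"dz": 100,"wx": 0,"wy": 0,"wz": 0}
    - {"jaw": 0.6,"dx": -1.5,"dy": 0,"dz": 100,"wx": 0,"wy": 0,"wz": 0}
    - {"jaw": 1,"dx": -1.5,"dy": 0,"dz": 100,"wx": 0,"wy": 0,"wz": 0}
    - {"jaw": 1,"dx": -1.5,"dy": 0,"dz": 100,"wx": 0,"wy": 0,"wz": 0}

```text
time: 18.0
tool_pos: [543.0, -38.2, 268.0]
tcp_rot: [179.9, -0.0, 77.0]
ft_force: [-2.7, -0.1, 6.9]
finger_gap: 43.9
```

Emit:
arm_command:
  plan:
    - {"jaw": 1,"dx": 0,"dy": 0,"dz": 0,"wx": 0,"wy": 0,"wz": 0}
    - {"jaw": 1,"dx": 0,"dy": 0,"dz": 0,"wx": 0,"wy": 0,"wz": 0}

```text
time: 18.2
tool_pos: [543.0, -38.2, 268.0]
tcp_rot: [179.9, -0.0, 77.0]
ft_force: [-3.8, 1.7, 6.6]
finger_gap: 43.8
```

Emit:
arm_command:
  plan:
    - {"jaw": 1,"dx": 0,"dy": 0,"dz": -4,"wx": 0,"wy": 0,"wz": 0}
    - {"jaw": 1,"dx": 0,"dy": 0,"dz": -15,"wx": 0,"wy": 0,"wz": 0}
    - {"jaw": 1,"dx": 0,"dy": 0,"dz": -30,"wx": 0,"wy": 0,"wz": 0}
    - {"jaw": 1,"dx": 3,"dy": -2,"dz": -45,"wx": 0,"wy": 0,"wz": 0}
    - {"jaw": 1,"dx": 15,"dy": -8,"dz": -55,"wx": 0,"wy": 0,"wz": 0}
    - {"jaw": 1,"dx": 35,"dy": -19,"dz": -60,"wx": 0,"wy": 0,"wz": 0}
    - {"jaw": 1,"dx": 60,"dy": -33,"dz": -60,"wx": 0,"wy": 0,"wz": 0}
    - {"jaw": 1,"dx": 90,"dy": -49,"dz": -60,"wx": 0,"wy": 0,"wz": 0}
    - {"jaw": 1,"dx": 120,"dy": -66,"dz": -60,"wx": 0,"wy": 0,"wz": 0}
    - {"jaw": 1,"dx": 150,"dy": -82,"dz": -60,"wx": 0,"wy": 0,"wz": 0}
    - {"jaw": 1,"dx": 180,"dy": -99,"dz": -60,"wx": 0,"wy": 0,"wz": 0}
    - {"jaw": 1,"dx": 205,"dy": -112,"dz": -60,"wx": 0,"wy": 0,"wz": 0}

```text
time: 19.4
tool_pos: [478.1, 189.2, 327.1]
tcp_rot: [180.0, -0.1, 77.1]
ft_force: [0.0, 0.1, -2.9]
finger_gap: 43.6
```

Emit:
arm_command:
  plan:
    - {"jaw": 1,"dx": 23,"dy": -13,"dz": 0,"wx": 0,"wy": 0,"wz": 0}
    - {"jaw": 1,"dx": 42,"dy": -23,"dz": 0,"wx": 0,"wy": 0,"wz": 0}
    - {"jaw": 1,"dx": 53,"dy": -29,"dz": 0,"wx": 0,"wy": 0,"wz": 0}
    - {"jaw": 1,"dx": 57,"dy": -31,"dz": 0,"wx": 0,"wy": 0,"wz": 0}
    - {"jaw": 1,"dx": 57,"dy": -31,"dz": 5,"wx": 0,"wy": 0,"wz": 0}
    - {"jaw": 1,"dx": 57,"dy": -31,"dz": 15,"wx": 0,"wy": 0,"wz": 0}
    - {"jaw": 1,"dx": 57,"dy": -31,"dz": 30,"wx": 0,"wy": 0,"wz": 0}
    - {"jaw": 1,"dx": 57,"dy": -31,"dz": 43,"wx": 0,"wy": 0,"wz": 0}
    - {"jaw": 1,"dx": 57,"dy": -31,"dz": 52,"wx": 0,"wy": 0,"wz": 0}
    - {"jaw": 1,"dx": 57,"dy": -31,"dz": 56,"wx": 0,"wy": 0,"wz": 0}
    - {"jaw": 1,"dx": 57,"dy": -31,"dz": 57,"wx": 0,"wy": 0,"wz": 0}
    - {"jaw": 1,"dx": 57,"dy": -31,"dz": 57,"wx": 0,"wy": 0,"wz": 0}

```text
time: 20.6
tool_pos: [462.0, 249.3, 269.4]
tcp_rot: [180.0, -0.0, 77.1]
ft_force: [-0.2, 0.1, -2.8]
finger_gap: 43.7
```

Emit:
arm_command:
  plan:
    - {"jaw": 1,"dx": 0,"dy": 0,"dz": 1,"wx": 0,"wy": 0,"wz": 0}
    - {"jaw": 1,"dx": 0,"dy": 0,"dz": 2,"wx": 0,"wy": 0,"wz": 0}
    - {"jaw": 1,"dx": 0,"dy": 0,"dz": 2,"wx": 0,"wy": 0,"wz": 0}

```text
time: 20.9
tool_pos: [462.2, 249.5, 268.0]
tcp_rot: [179.9, -0.1, 77.1]
ft_force: [-1.1, -0.1, 2.6]
finger_gap: 43.7
```

Emit:
arm_command:
  plan:
    - {"jaw": 0.3,"dx": 0,"dy": 0,"dz": 0,"wx": 0,"wy": 0,"wz": 0}
    - {"jaw": 0.1,"dx": 0,"dy": 0,"dz": 0,"wx": 0,"wy": 0,"wz": 0}
    - {"jaw": 0,"dx": 0,"dy": 0,"dz": 0,"wx": 0,"wy": 0,"wz": 0}
    - {"jaw": 0,"dx": 0,"dy": 0,"dz": -2,"wx": 0,"wy": 0,"wz": 0}
    - {"jaw": 0,"dx": 0,"dy": 0,"dz": -15,"wx": 0,"wy": 0,"wz": 0}
    - {"jaw": 0,"dx": 0,"dy": 0,"dz": -45,"wx": 0,"wy": 0,"wz": 0}
    - {"jaw": 0,"dx": -5,"dy": 4,"dz": -75,"wx": 0,"wy": 0,"wz": 0}
    - {"jaw": 0,"dx": -30,"dy": 27,"dz": -85,"wx": 0,"wy": 0,"wz": 0}
    - {"jaw": 0,"dx": -64,"dy": 57,"dz": -85,"wx": 0,"wy": 0,"wz": 0}
    - {"jaw": 0,"dx": -98,"dy": 87,"dz": -85,"wx": 0,"wy": 0,"wz": 0}
    - {"jaw": 0,"dx": -130,"dy": 116,"dz": -85,"wx": 0,"wy": 0,"wz": 0}
    - {"jaw": 0,"dx": -160,"dy": 142,"dz": -85,"wx": 0,"wy": 0,"wz": 0}

```text
time: 22.1
tool_pos: [565.2, 59.6, 353.7]
tcp_rot: [179.9, -0.0, 77.0]
ft_force: [0.6, 0.7, -0.5]
finger_gap: 85.1
```

Emit:
arm_command:
  plan:
    - {"jaw": 0,"dx": -25,"dy": 22,"dz": 0,"wx": 0,"wy": 0,"wz": 0}
    - {"jaw": 0,"dx": -40,"dy": 36,"dz": 0,"wx": 0,"wy": 0,"wz": 0}
    - {"jaw": 0,"dx": -44,"dy": 40,"dz": 0,"wx": 0,"wy": 0,"wz": 0}
    - {"jaw": 0,"dx": -44,"dy": 40,"dz": 0,"wx": 0,"wy": 0,"wz": 0}
    - {"jaw": 0,"dx": -44,"dy": 40,"dz": 0,"wx": 0,"wy": 0,"wz": 0}
    - {"jaw": 0,"dx": -44,"dy": 40,"dz": 0,"wx": 0,"wy": 0,"wz": 0}

```text
time: 22.7
tool_pos: [593.1, 11.0, 352.3]
tcp_rot: [-180.0, -0.0, 77.1]
ft_force: [-0.1, -0.0, 0.2]
finger_gap: 85.4
```

```bash
python3 look.py w7; python3 ov.py w7 '[[594,9.7,52,23.5]]'
python3 - <<'E'
from h import *
s=snap('scene','s7.png'); i=cv2.imread('pics/s7.png')[100:384,130:512]; cv2.imwrite('pics/s7c.png',cv2.resize(i,None,fx=2,fy=2,interpolation=cv2.INTER_CUBIC))
s=snap('top','t7.png'); i=cv2.imread('pics/t7.png')
for x,y,z,r in [(512.7,-347.2,47,60)]:
    pts=[np.array(proj(s,np.array([x+r*np.cos(a),y+r*np.sin(a),z]))) for a in np.linspace(0,6.28,60)]
i=cv2.resize(i[170:320,340:470],None,fx=4,fy=4,interpolation=cv2.INTER_CUBIC)
cv2.polylines(i,[np.int32((np.array(pts)-[340,170]+.5)*4)],True,(0,255,0),1)
cv2.imwrite('pics/t7c.png',i)
E
```

```text
22.7 [593.1  11.  352.3] [-1.7998e+02 -2.0000e-02  7.7140e+01] [-0.1 -0.   0.2] 85.38137174883134
334.65710837191784 334.65710837191784 255.78237454481646 192.09712163098789 [[0.9752, 0.2122, 0.063, 609.3006], [-0.2214, 0.9349, 0.2774, 80.935], [-0.0001, -0.2844, 0.9587, 322.299], [0.0, 0.0, 0.0, 1.0]]
```

View pics/w7o.png

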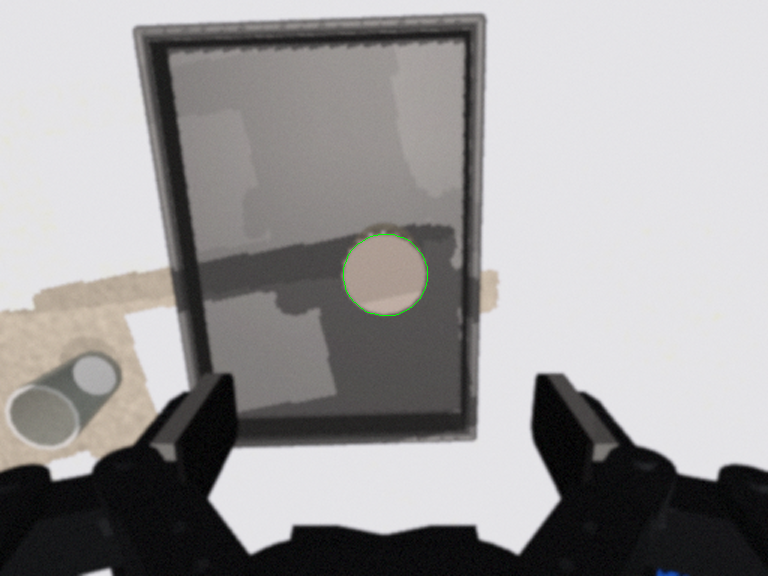

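View pics/s7c.png

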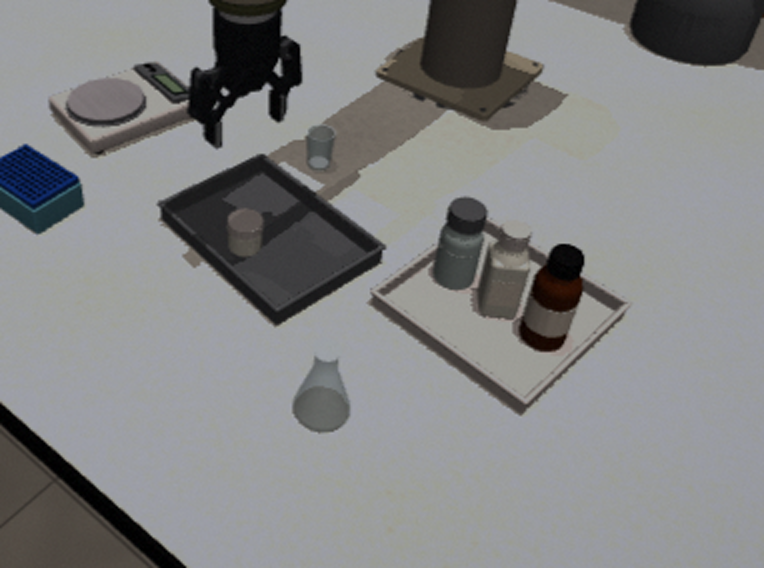

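View pics/t7c.png

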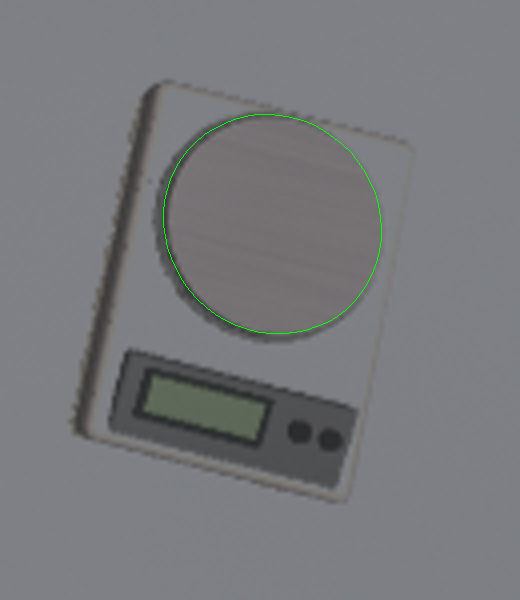

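The scene camera shows all three bottles upright in the spill tray, and the jar matches its outline. At yaw 77 the open right finger would come down near the tray's far wall, so I turn to yaw 0 for the jar.

Emit:
arm_command:
  plan:
    - {"jaw": 0,"dx": 0,"dy": 0,"dz": 0,"wx": 0,"wy": 0,"wz": 0.14}
    - {"jaw": 0,"dx": 0,"dy": 0,"dz": 5,"wx": 0,"wy": 0,"wz": 0.28}
    - {"jaw": 0,"dx": -1,"dy": 1,"dz": 15,"wx": 0,"wy": 0,"wz": 0.42}
    - {"jaw": 0,"dx": -1,"dy": 1,"dz": 25,"wx": 0,"wy": 0,"wz": 0.56}
    - {"jaw": 0,"dx": -1,"dy": 1,"dz": 35,"wx": 0,"wy": 0,"wz": 0.7}
    - {"jaw": 0,"dx": -1,"dy": 1,"dz": 45,"wx": 0,"wy": 0,"wz": 0.84}
    - {"jaw": 0,"dx": -1,"dy": 1,"dz": 55,"wx": 0,"wy": 0,"wz": 0.98}
    - {"jaw": 0,"dx": -1,"dy": 1,"dz": 65,"wx": 0,"wy": 0,"wz": 1.12}
    - {"jaw": 0,"dx": -1,"dy": 1,"dz": 70,"wx": 0,"wy": 0,"wz": 1.26}
    - {"jaw": 0,"dx": -1,"dy": 1,"dz": 72,"wx": 0,"wy": 0,"wz": 1.346}
    - {"jaw": 0,"dx": -1,"dy": 1,"dz": 72,"wx": 0,"wy": 0,"wz": 1.346}
    - {"jaw": 0,"dx": -1,"dy": 1,"dz": 72,"wx": 0,"wy": 0,"wz": 1.346}

```text
time: 24.05
tool_pos: [594.2, 8.7, 280.4]
tcp_rot: [-180.0, -0.0, 0.1]
ft_force: [0.6, 0.0, -0.2]
finger_gap: 85.3
```

```bash
python3 look.py w8; python3 ov.py w8 '[[594,9.7,52,23.5]]'
```

```text
24.05 [594.2   8.7 280.4] [-1.8e+02 -0.0e+00  1.1e-01] [ 0.6  0.  -0.2] 85.31688940992375
334.65710837191784 334.65710837191784 255.78237454481646 192.09712163098789 [[0.0032, 0.9588, 0.2842, 666.6924], [-1.0, 0.003, 0.0012, 8.283], [0.0003, -0.2842, 0.9588, 250.3775], [0.0, 0.0, 0.0, 1.0]]
```

View pics/w8o.png

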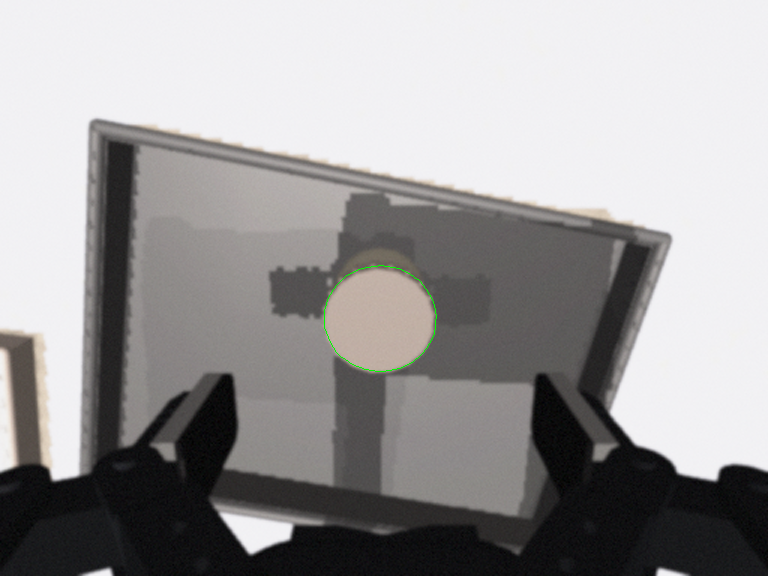

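The jar is centred within 1 mm at (380,318), so I grip it by the lid.

Emit:
arm_command:
  plan:
    - {"jaw": 0,"dx": 0,"dy": -1,"dz": 25,"wx": 0,"wy": 0,"wz": 0}
    - {"jaw": 0,"dx": 0,"dy": -1,"dz": 50,"wx": 0,"wy": 0,"wz": 0}
    - {"jaw": 0,"dx": 0,"dy": -1,"dz": 70,"wx": 0,"wy": 0,"wz": 0}
    - {"jaw": 0,"dx": 0,"dy": -1,"dz": 81,"wx": 0,"wy": 0,"wz": 0}
    - {"jaw": 0,"dx": 0,"dy": -1,"dz": 83,"wx": 0,"wy": 0,"wz": 0}
    - {"jaw": 0.2,"dx": 0,"dy": -1,"dz": 83,"wx": 0,"wy": 0,"wz": 0}
    - {"jaw": 0.35,"dx": 0,"dy": -1,"dz": 83,"wx": 0,"wy": 0,"wz": 0}
    - {"jaw": 0.42,"dx": 0,"dy": -1,"dz": 83,"wx": 0,"wy": 0,"wz": 0}
    - {"jaw": 0.5,"dx": 0,"dy": -1,"dz": 83,"wx": 0,"wy": 0,"wz": 0}
    - {"jaw": 1,"dx": 0,"dy": -1,"dz": 83,"wx": 0,"wy": 0,"wz": 0}
    - {"jaw": 1,"dx": 0,"dy": -1,"dz": 83,"wx": 0,"wy": 0,"wz": 0}
    - {"jaw": 1,"dx": 0,"dy": -1,"dz": 83,"wx": 0,"wy": 0,"wz": 0}
  squeeze: 30

```text
time: 25.3
tool_pos: [595.0, 9.5, 198.8]
tcp_rot: [-180.0, -0.1, -0.1]
ft_force: [-1.3, 0.7, 5.2]
finger_gap: 46.2
```

Emit:
arm_command:
  plan:
    - {"jaw": 1,"dx": 0,"dy": 0,"dz": 0,"wx": 0,"wy": 0,"wz": 0}
    - {"jaw": 1,"dx": 0,"dy": 0,"dz": 0,"wx": 0,"wy": 0,"wz": 0}

```text
time: 25.5
tool_pos: [595.0, 9.5, 198.8]
tcp_rot: [-180.0, -0.1, -0.1]
ft_force: [-2.0, 0.8, 6.2]
finger_gap: 45.9
```

Emit:
arm_command:
  plan:
    - {"jaw": 1,"dx": 0,"dy": 0,"dz": -4,"wx": 0,"wy": 0,"wz": 0}
    - {"jaw": 1,"dx": 0,"dy": 0,"dz": -20,"wx": 0,"wy": 0,"wz": 0}
    - {"jaw": 1,"dx": 0,"dy": 0,"dz": -45,"wx": 0,"wy": 0,"wz": 0}
    - {"jaw": 1,"dx": -1,"dy": 6,"dz": -75,"wx": 0,"wy": 0,"wz": 0}
    - {"jaw": 1,"dx": -6,"dy": 25,"dz": -100,"wx": 0,"wy": 0,"wz": 0}
    - {"jaw": 1,"dx": -13,"dy": 55,"dz": -115,"wx": 0,"wy": 0,"wz": 0}
    - {"jaw": 1,"dx": -21,"dy": 90,"dz": -120,"wx": 0,"wy": 0,"wz": 0}
    - {"jaw": 1,"dx": -29,"dy": 128,"dz": -120,"wx": 0,"wy": 0,"wz": 0}
    - {"jaw": 1,"dx": -38,"dy": 166,"dz": -120,"wx": 0,"wy": 0,"wz": 0}
    - {"jaw": 1,"dx": -47,"dy": 204,"dz": -120,"wx": 0,"wy": 0,"wz": 0}
    - {"jaw": 1,"dx": -56,"dy": 242,"dz": -120,"wx": 0,"wy": 0,"wz": 0}
    - {"jaw": 1,"dx": -64,"dy": 278,"dz": -120,"wx": 0,"wy": 0,"wz": 0}

```text
time: 26.7
tool_pos: [529.3, -270.1, 318.6]
tcp_rot: [180.0, -0.1, -0.1]
ft_force: [1.3, -0.3, -0.9]
finger_gap: 46.1
```

Emit:
arm_command:
  plan:
    - {"jaw": 1,"dx": -8,"dy": 34,"dz": 0,"wx": 0,"wy": 0,"wz": 0}
    - {"jaw": 1,"dx": -13,"dy": 58,"dz": 0,"wx": 0,"wy": 0,"wz": 0}
    - {"jaw": 1,"dx": -17,"dy": 72,"dz": 0,"wx": 0,"wy": 0,"wz": 0}
    - {"jaw": 1,"dx": -18,"dy": 79,"dz": 0,"wx": 0,"wy": 0,"wz": 0}
    - {"jaw": 1,"dx": -18,"dy": 79,"dz": 0,"wx": 0,"wy": 0,"wz": 0}
    - {"jaw": 1,"dx": -18,"dy": 79,"dz": 0,"wx": 0,"wy": 0,"wz": 0}
    - {"jaw": 1,"dx": -18,"dy": 79,"dz": 0,"wx": 0,"wy": 0,"wz": 0}

```text
time: 27.4
tool_pos: [512.3, -346.3, 317.2]
tcp_rot: [-180.0, 0.0, 0.0]
ft_force: [-0.7, -0.6, -1.3]
finger_gap: 46.0
```

```bash
python3 look.py w9; python3 ov.py w9 '[[512.7,-347.2,47,60]]'
```

```text
27.4 [ 512.3 -346.3  317.2] [-1.7997e+02  1.0000e-02  1.0000e-02] [-0.7 -0.6 -1.3] 45.98788238207668
334.65710837191784 334.65710837191784 255.78237454481646 192.09712163098789 [[0.0013, 0.9587, 0.2844, 584.7486], [-1.0, 0.0013, 0.0002, -346.8896], [-0.0001, -0.2844, 0.9587, 287.2001], [0.0, 0.0, 0.0, 1.0]]
```

View pics/w9o.png

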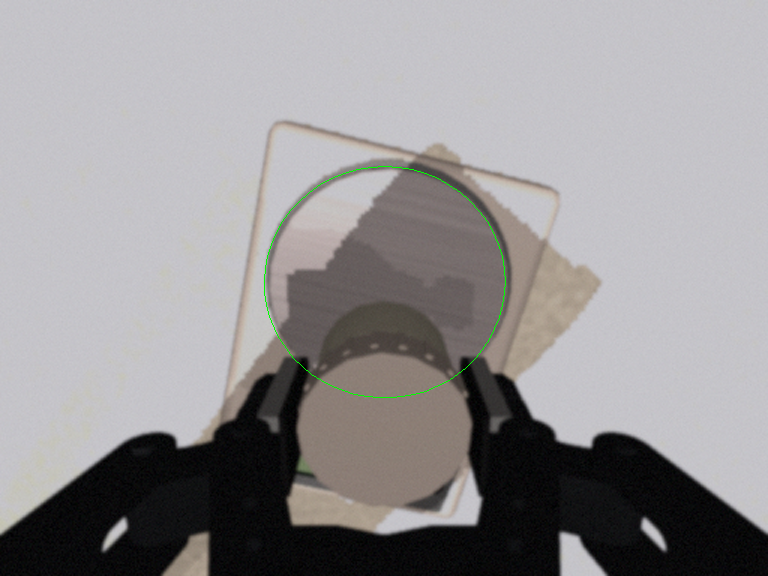

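The pan outline matches within about 1–2 mm, centred near (388,281). I lower the jar onto it.

Emit:
arm_command:
  plan:
    - {"jaw": 1,"dx": 0.5,"dy": 1,"dz": 10,"wx": 0,"wy": 0,"wz": 0}
    - {"jaw": 1,"dx": 1,"dy": 1,"dz": 28,"wx": 0,"wy": 0,"wz": 0}
    - {"jaw": 1,"dx": 1,"dy": 1,"dz": 45,"wx": 0,"wy": 0,"wz": 0}
    - {"jaw": 1,"dx": 1,"dy": 1,"dz": 57,"wx": 0,"wy": 0,"wz": 0}
    - {"jaw": 1,"dx": 1,"dy": 1,"dz": 65,"wx": 0,"wy": 0,"wz": 0}
    - {"jaw": 1,"dx": 1,"dy": 1,"dz": 70,"wx": 0,"wy": 0,"wz": 0}
    - {"jaw": 1,"dx": 1,"dy": 1,"dz": 73,"wx": 0,"wy": 0,"wz": 0}
    - {"jaw": 1,"dx": 1,"dy": 1,"dz": 74,"wx": 0,"wy": 0,"wz": 0}
    - {"jaw": 1,"dx": 1,"dy": 1,"dz": 74,"wx": 0,"wy": 0,"wz": 0}

```text
time: 28.35
tool_pos: [513.0, -348.6, 243.7]
tcp_rot: [180.0, -0.0, -0.1]
ft_force: [0.2, -0.5, -0.3]
finger_gap: 45.9
```

Emit:
arm_command:
  plan:
    - {"jaw": 1,"dx": 0,"dy": 0,"dz": 1,"wx": 0,"wy": 0,"wz": 0}
    - {"jaw": 1,"dx": 0,"dy": 0,"dz": 1.5,"wx": 0,"wy": 0,"wz": 0}
    - {"jaw": 1,"dx": 0,"dy": 0,"dz": 1.5,"wx": 0,"wy": 0,"wz": 0}

```text
time: 28.65
tool_pos: [512.9, -348.5, 241.9]
tcp_rot: [180.0, -0.0, -0.1]
ft_force: [0.6, -0.2, -1.0]
finger_gap: 45.8
```

Emit:
arm_command:
  plan:
    - {"jaw": 1,"dx": 0,"dy": 0,"dz": 0.5,"wx": 0,"wy": 0,"wz": 0}
    - {"jaw": 1,"dx": 0,"dy": 0,"dz": 1,"wx": 0,"wy": 0,"wz": 0}
    - {"jaw": 1,"dx": 0,"dy": 0,"dz": 1,"wx": 0,"wy": 0,"wz": 0}

```text
time: 28.95
tool_pos: [513.0, -348.5, 241.9]
tcp_rot: [180.0, -0.0, -0.1]
ft_force: [-3.1, 3.1, 7.2]
finger_gap: 45.9
```

Emit:
arm_command:
  plan:
    - {"jaw": 0.3,"dx": 0,"dy": 0,"dz": 0,"wx": 0,"wy": 0,"wz": 0}
    - {"jaw": 0.1,"dx": 0,"dy": 0,"dz": 0,"wx": 0,"wy": 0,"wz": 0}
    - {"jaw": 0,"dx": 0,"dy": 0,"dz": 0,"wx": 0,"wy": 0,"wz": 0}
    - {"jaw": 0,"dx": 0,"dy": 0,"dz": -2,"wx": 0,"wy": 0,"wz": 0}
    - {"jaw": 0,"dx": 0,"dy": 0,"dz": -15,"wx": 0,"wy": 0,"wz": 0}
    - {"jaw": 0,"dx": 0,"dy": 0,"dz": -45,"wx": 0,"wy": 0,"wz": 0}
    - {"jaw": 0,"dx": 0,"dy": -5,"dz": -80,"wx": 0,"wy": 0,"wz": 0}
    - {"jaw": 0,"dx": -1,"dy": -30,"dz": -105,"wx": 0,"wy": 0,"wz": -0.12}
    - {"jaw": 0,"dx": -5,"dy": -65,"dz": -111,"wx": 0,"wy": 0,"wz": -0.26}
    - {"jaw": 0,"dx": -9,"dy": -107,"dz": -111,"wx": 0,"wy": 0,"wz": -0.4}
    - {"jaw": 0,"dx": -13,"dy": -152,"dz": -111,"wx": 0,"wy": 0,"wz": -0.54}
    - {"jaw": 0,"dx": -17,"dy": -197,"dz": -111,"wx": 0,"wy": 0,"wz": -0.68}

```text
time: 30.15
tool_pos: [495.7, -150.0, 353.1]
tcp_rot: [179.9, -0.1, 39.2]
ft_force: [1.5, 0.3, -0.4]
finger_gap: 85.7
```

```bash
python3 - <<'E'
from h import *
T=snap('top','t10.png'); i=cv2.imread('pics/t10.png')[170:320,340:470]
i=cv2.resize(i,None,fx=4,fy=4,interpolation=cv2.INTER_CUBIC)
for x,y,z,r in [(513,-348,47,60),(513,-348.5,95,23.5)]:
    pts=[(np.array(proj(T,np.array([x+r*np.cos(a),y+r*np.sin(a),z])))-[340,170]+.5)*4 for a in np.linspace(0,6.28,60)]
    cv2.polylines(i,[np.int32(pts)],True,(0,255,0),1)
cv2.imwrite('pics/t10c.png',i)
print(sense()['tool_pos'],sense()['tcp_rot'])
E
```

```text
[ 495.46047195 -144.60066634  352.71329973] [-1.79861374e+02 -1.59521825e-01  3.98649704e+01]
```

View pics/t10c.png

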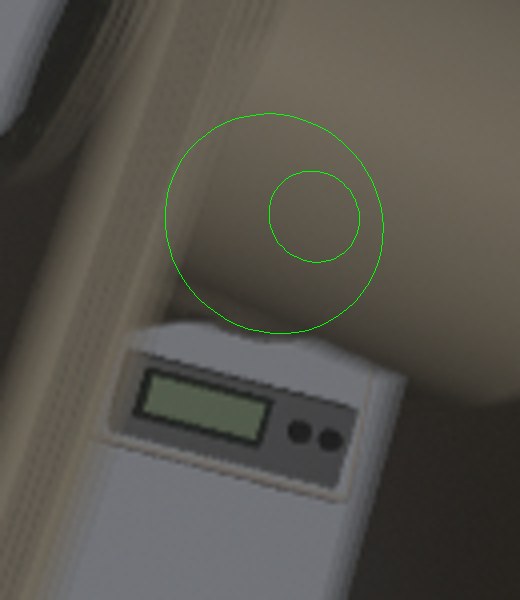

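The arm hides the balance from the top camera, so I'll check the jar later. Next I go to the wide bottle.

Emit:
arm_command:
  plan:
    - {"jaw": 0,"dx": 15,"dy": -22,"dz": 0,"wx": 0,"wy": 0,"wz": -0.1}
    - {"jaw": 0,"dx": 38,"dy": -56,"dz": 0,"wx": 0,"wy": 0,"wz": -0.22}
    - {"jaw": 0,"dx": 63,"dy": -93,"dz": 0,"wx": 0,"wy": 0,"wz": -0.35}
    - {"jaw": 0,"dx": 89,"dy": -131,"dz": 0,"wx": 0,"wy": 0,"wz": -0.48}
    - {"jaw": 0,"dx": 115,"dy": -169,"dz": 0,"wx": 0,"wy": 0,"wz": -0.58}
    - {"jaw": 0,"dx": 141,"dy": -207,"dz": 0,"wx": 0,"wy": 0,"wz": -0.64}
    - {"jaw": 0,"dx": 166,"dy": -244,"dz": 0,"wx": 0,"wy": 0,"wz": -0.665}
    - {"jaw": 0,"dx": 189,"dy": -278,"dz": 0,"wx": 0,"wy": 0,"wz": -0.665}
    - {"jaw": 0,"dx": 207,"dy": -305,"dz": 0,"wx": 0,"wy": 0,"wz": -0.665}
    - {"jaw": 0,"dx": 219,"dy": -323,"dz": 0,"wx": 0,"wy": 0,"wz": -0.665}
    - {"jaw": 0,"dx": 225,"dy": -332,"dz": 0,"wx": 0,"wy": 0,"wz": -0.665}
    - {"jaw": 0,"dx": 225,"dy": -332,"dz": 0,"wx": 0,"wy": 0,"wz": -0.665}

```text
time: 31.4
tool_pos: [462.6, 249.1, 352.4]
tcp_rot: [180.0, -0.0, 77.1]
ft_force: [-0.9, -0.7, 0.2]
finger_gap: 85.6
```

Emit:
arm_command:
  plan:
    - {"jaw": 0,"dx": 0,"dy": 0,"dz": 0,"wx": 0,"wy": 0,"wz": 0}
    - {"jaw": 0,"dx": 0,"dy": 0,"dz": 0,"wx": 0,"wy": 0,"wz": 0}

```text
time: 31.6
tool_pos: [463.1, 247.2, 351.9]
tcp_rot: [180.0, 0.0, 76.9]
ft_force: [-0.5, -0.6, -0.3]
finger_gap: 85.2
```

```bash
python3 look.py w11; python3 ov.py w11 '[[462.2,249.5,120,22.5],[470.9,314.6,132,16.5],[479.4,379.3,138,18]]'
```

```text
31.6 [463.1 247.2 351.9] [1.7998e+02 1.0000e-02 7.6920e+01] [-0.5 -0.6 -0.3] 85.24597785215376
334.65710837191784 334.65710837191784 255.78237454481646 192.09712163098789 [[0.9743, 0.2159, 0.0638, 479.5075], [-0.2252, 0.9339, 0.2778, 317.0129], [0.0004, -0.285, 0.9585, 321.8239], [0.0, 0.0, 0.0, 1.0]]
```

View pics/w11o.png

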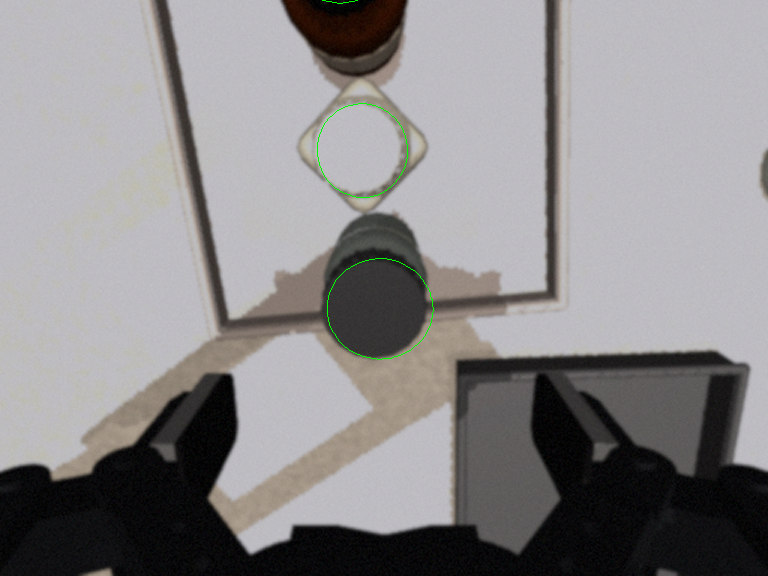

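The wide bottle sits within about 1 mm of where I released it. I re-grip it with the same relative pose.

Emit:
arm_command:
  plan:
    - {"jaw": 0,"dx": 1,"dy": -1,"dz": 20,"wx": 0,"wy": 0,"wz": 0}
    - {"jaw": 0,"dx": 2,"dy": -2,"dz": 48,"wx": 0,"wy": 0,"wz": 0}
    - {"jaw": 0,"dx": 2,"dy": -2,"dz": 72,"wx": 0,"wy": 0,"wz": 0}
    - {"jaw": 0,"dx": 2,"dy": -2,"dz": 84,"wx": 0,"wy": 0,"wz": 0}
    - {"jaw": 0,"dx": 2,"dy": -2,"dz": 86,"wx": 0,"wy": 0,"wz": 0}
    - {"jaw": 0.2,"dx": 2,"dy": -2,"dz": 86,"wx": 0,"wy": 0,"wz": 0}
    - {"jaw": 0.35,"dx": 2,"dy": -2,"dz": 86,"wx": 0,"wy": 0,"wz": 0}
    - {"jaw": 0.42,"dx": 2,"dy": -2,"dz": 86,"wx": 0,"wy": 0,"wz": 0}
    - {"jaw": 0.5,"dx": 2,"dy": -2,"dz": 86,"wx": 0,"wy": 0,"wz": 0}
    - {"jaw": 0.6,"dx": 2,"dy": -2,"dz": 86,"wx": 0,"wy": 0,"wz": 0}
    - {"jaw": 1,"dx": 2,"dy": -2,"dz": 86,"wx": 0,"wy": 0,"wz": 0}
    - {"jaw": 1,"dx": 2,"dy": -2,"dz": 86,"wx": 0,"wy": 0,"wz": 0}
  squeeze: 40

```text
time: 32.85
tool_pos: [461.7, 251.0, 267.2]
tcp_rot: [179.9, -0.1, 77.0]
ft_force: [-1.7, 0.2, 5.2]
finger_gap: 43.8
```

Emit:
arm_command:
  plan:
    - {"jaw": 1,"dx": 0,"dy": 0,"dz": 0,"wx": 0,"wy": 0,"wz": 0}
    - {"jaw": 1,"dx": 0,"dy": 0,"dz": 0,"wx": 0,"wy": 0,"wz": 0}

```text
time: 33.05
tool_pos: [461.7, 251.0, 267.3]
tcp_rot: [179.9, -0.1, 77.0]
ft_force: [-2.1, -0.3, 4.9]
finger_gap: 43.8
```

Emit:
arm_command:
  plan:
    - {"jaw": 1,"dx": 0,"dy": 0,"dz": -4,"wx": 0,"wy": 0,"wz": 0}
    - {"jaw": 1,"dx": 0,"dy": 0,"dz": -15,"wx": 0,"wy": 0,"wz": 0}
    - {"jaw": 1,"dx": 0,"dy": 0,"dz": -30,"wx": 0,"wy": 0,"wz": 0}
    - {"jaw": 1,"dx": -3,"dy": 2,"dz": -45,"wx": 0,"wy": 0,"wz": 0}
    - {"jaw": 1,"dx": -15,"dy": 8,"dz": -55,"wx": 0,"wy": 0,"wz": 0}
    - {"jaw": 1,"dx": -35,"dy": 19,"dz": -60,"wx": 0,"wy": 0,"wz": 0}
    - {"jaw": 1,"dx": -60,"dy": 33,"dz": -60,"wx": 0,"wy": 0,"wz": 0}
    - {"jaw": 1,"dx": -90,"dy": 50,"dz": -60,"wx": 0,"wy": 0,"wz": 0}
    - {"jaw": 1,"dx": -120,"dy": 66,"dz": -60,"wx": 0,"wy": 0,"wz": 0}
    - {"jaw": 1,"dx": -150,"dy": 83,"dz": -60,"wx": 0,"wy": 0,"wz": 0}
    - {"jaw": 1,"dx": -180,"dy": 99,"dz": -60,"wx": 0,"wy": 0,"wz": 0}
    - {"jaw": 1,"dx": -205,"dy": 113,"dz": -60,"wx": 0,"wy": 0,"wz": 0}

```text
time: 34.25
tool_pos: [525.4, 22.7, 326.7]
tcp_rot: [179.9, 0.0, 76.9]
ft_force: [0.3, -0.6, -3.3]
finger_gap: 43.7
```

Emit:
arm_command:
  plan:
    - {"jaw": 1,"dx": -23,"dy": 13,"dz": 0,"wx": 0,"wy": 0,"wz": 0}
    - {"jaw": 1,"dx": -40,"dy": 22,"dz": 0,"wx": 0,"wy": 0,"wz": 0}
    - {"jaw": 1,"dx": -52,"dy": 29,"dz": 0,"wx": 0,"wy": 0,"wz": 0}
    - {"jaw": 1,"dx": -57,"dy": 31,"dz": 0,"wx": 0,"wy": 0,"wz": 0}
    - {"jaw": 1,"dx": -57,"dy": 31,"dz": 5,"wx": 0,"wy": 0,"wz": 0}
    - {"jaw": 1,"dx": -57,"dy": 31,"dz": 15,"wx": 0,"wy": 0,"wz": 0}
    - {"jaw": 1,"dx": -57,"dy": 31,"dz": 30,"wx": 0,"wy": 0,"wz": 0}
    - {"jaw": 1,"dx": -57,"dy": 31,"dz": 42,"wx": 0,"wy": 0,"wz": 0}
    - {"jaw": 1,"dx": -57,"dy": 31,"dz": 48,"wx": 0,"wy": 0,"wz": 0}
    - {"jaw": 1,"dx": -57,"dy": 31,"dz": 50,"wx": 0,"wy": 0,"wz": 0}
    - {"jaw": 1,"dx": -57,"dy": 31,"dz": 50,"wx": 0,"wy": 0,"wz": 0}
    - {"jaw": 1,"dx": -57,"dy": 31,"dz": 50,"wx": 0,"wy": 0,"wz": 0}

```text
time: 35.45
tool_pos: [542.9, -37.0, 276.2]
tcp_rot: [179.9, -0.0, 77.0]
ft_force: [0.4, 0.5, -3.6]
finger_gap: 44.0
```

Within 0.5 mm of the target (543.3,-36.8), so I lower the last 9 mm.

Emit:
arm_command:
  plan:
    - {"jaw": 1,"dx": 0,"dy": 0,"dz": 3,"wx": 0,"wy": 0,"wz": 0}
    - {"jaw": 1,"dx": 0,"dy": 0,"dz": 6,"wx": 0,"wy": 0,"wz": 0}
    - {"jaw": 1,"dx": 0,"dy": 0.5,"dz": 8,"wx": 0,"wy": 0,"wz": 0}
    - {"jaw": 1,"dx": 0,"dy": 0.5,"dz": 9,"wx": 0,"wy": 0,"wz": 0}
    - {"jaw": 1,"dx": 0,"dy": 0.5,"dz": 9.5,"wx": 0,"wy": 0,"wz": 0}
    - {"jaw": 1,"dx": 0,"dy": 0.5,"dz": 9.5,"wx": 0,"wy": 0,"wz": 0}

```text
time: 36.05
tool_pos: [543.2, -37.2, 267.3]
tcp_rot: [180.0, -0.0, 77.0]
ft_force: [-4.6, 1.0, 6.1]
finger_gap: 43.7
```

Emit:
arm_command:
  plan:
    - {"jaw": 0.3,"dx": 0,"dy": 0,"dz": 0,"wx": 0,"wy": 0,"wz": 0}
    - {"jaw": 0.1,"dx": 0,"dy": 0,"dz": 0,"wx": 0,"wy": 0,"wz": 0}
    - {"jaw": 0,"dx": 0,"dy": 0,"dz": 0,"wx": 0,"wy": 0,"wz": 0}
    - {"jaw": 0,"dx": 0,"dy": 0,"dz": -2,"wx": 0,"wy": 0,"wz": 0}
    - {"jaw": 0,"dx": 0,"dy": 0,"dz": -15,"wx": 0,"wy": 0,"wz": 0}
    - {"jaw": 0,"dx": 0,"dy": 0,"dz": -45,"wx": 0,"wy": 0,"wz": 0}
    - {"jaw": 0,"dx": 4,"dy": -2,"dz": -80,"wx": 0,"wy": 0,"wz": 0}
    - {"jaw": 0,"dx": 30,"dy": -14,"dz": -100,"wx": 0,"wy": 0,"wz": 0}
    - {"jaw": 0,"dx": 70,"dy": -32,"dz": -104,"wx": 0,"wy": 0,"wz": 0}
    - {"jaw": 0,"dx": 112,"dy": -51,"dz": -104,"wx": 0,"wy": 0,"wz": 0}
    - {"jaw": 0,"dx": 155,"dy": -71,"dz": -104,"wx": 0,"wy": 0,"wz": 0}
    - {"jaw": 0,"dx": 198,"dy": -91,"dz": -104,"wx": 0,"wy": 0,"wz": 0}

```text
time: 37.25
tool_pos: [498.4, 177.8, 371.8]
tcp_rot: [179.9, -0.1, 77.0]
ft_force: [0.6, 1.6, -0.2]
finger_gap: 85.3
```

Emit:
arm_command:
  plan:
    - {"jaw": 0,"dx": 42,"dy": -19,"dz": 0,"wx": 0,"wy": 0,"wz": 0}
    - {"jaw": 0,"dx": 80,"dy": -37,"dz": 0,"wx": 0,"wy": 0,"wz": 0}
    - {"jaw": 0,"dx": 107,"dy": -49,"dz": 0,"wx": 0,"wy": 0,"wz": 0}
    - {"jaw": 0,"dx": 122,"dy": -56,"dz": 0,"wx": 0,"wy": 0,"wz": 0}
    - {"jaw": 0,"dx": 128,"dy": -59,"dz": 0,"wx": 0,"wy": 0,"wz": 0}
    - {"jaw": 0,"dx": 128,"dy": -59,"dz": 0,"wx": 0,"wy": 0,"wz": 0}
    - {"jaw": 0,"dx": 128,"dy": -59,"dz": 0,"wx": 0,"wy": 0,"wz": 0}
    - {"jaw": 0,"dx": 128,"dy": -59,"dz": 0,"wx": 0,"wy": 0,"wz": 0}

```text
time: 38.05
tool_pos: [470.8, 313.0, 370.2]
tcp_rot: [180.0, 0.0, 76.9]
ft_force: [0.0, -0.5, 0.3]
finger_gap: 85.4
```

```bash
python3 look.py w12; python3 ov.py w12 '[[470.9,314.6,132,16.5],[479.4,379.3,138,18]]'
python3 - <<'E'
from h import *
s=snap('scene','s12.png'); i=cv2.imread('pics/s12.png')[100:384,130:512]; cv2.imwrite('pics/s12c.png',cv2.resize(i,None,fx=2,fy=2,interpolation=cv2.INTER_CUBIC))
T=snap('top','t12.png'); i=cv2.imread('pics/t12.png')[170:320,220:470]
i=cv2.resize(i,None,fx=3,fy=3,interpolation=cv2.INTER_CUBIC)
for x,y,z,r in [(513,-348,47,60),(513,-348.5,95,23.5),(542.5,-37,120,22.5)]:
    pts=[(np.array(proj(T,np.array([x+r*np.cos(a),y+r*np.sin(a),z])))-[220,170]+.5)*3 for a in np.linspace(0,6.28,60)]
    cv2.polylines(i,[np.int32(pts)],True,(0,255,0),1)
cv2.imwrite('pics/t12c.png',i)
E
```

```text
38.05 [470.8 313.  370.2] [1.7999e+02 2.0000e-02 7.6900e+01] [ 0.  -0.5  0.3] 85.37350609177392
334.65710837191784 334.65710837191784 255.78237454481646 192.09712163098789 [[0.9742, 0.2163, 0.064, 487.3108], [-0.2255, 0.9338, 0.2778, 382.8445], [0.0003, -0.285, 0.9585, 340.2225], [0.0, 0.0, 0.0, 1.0]]
```

View pics/w12o.png

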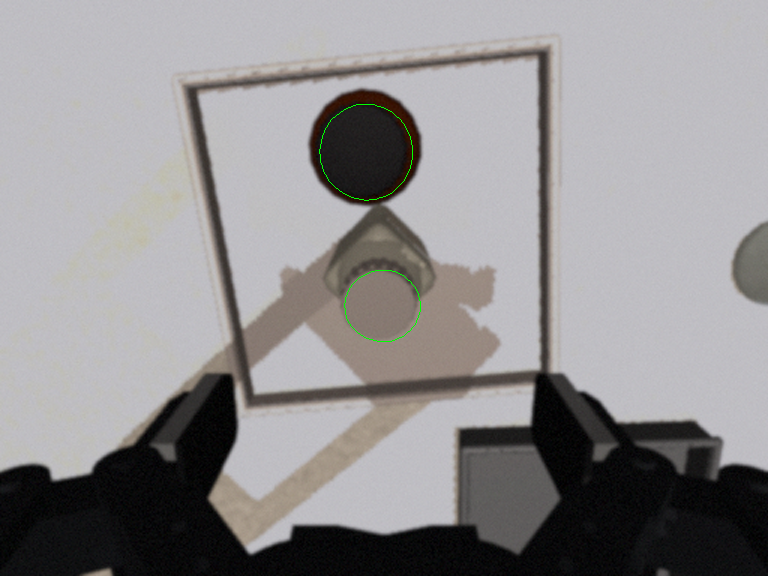

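View pics/s12c.png

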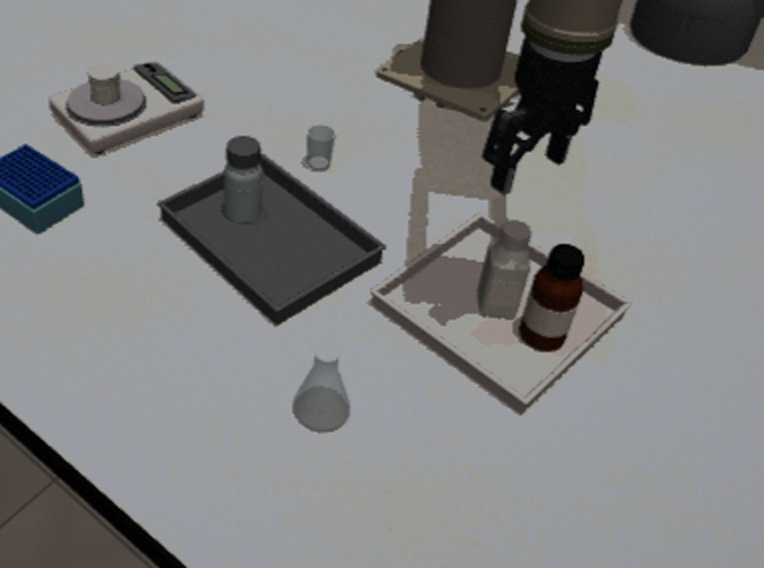

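View pics/t12c.png

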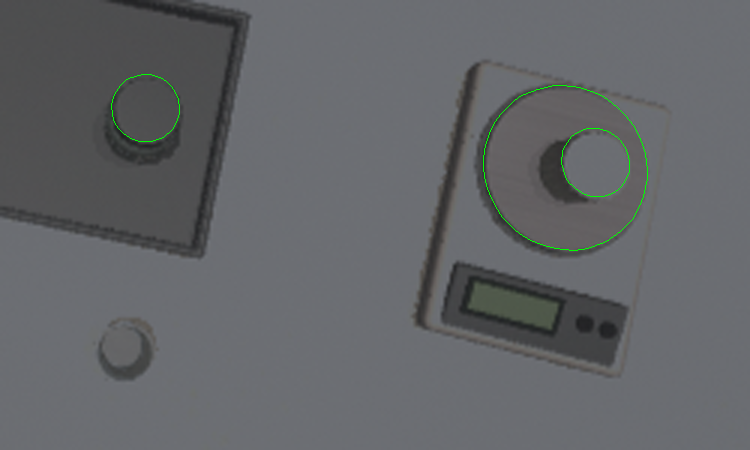

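The jar is upright on the pan and the wide bottle is back on its outline. Next is the square bottle, with its cap at (382,305).

Emit:
arm_command:
  plan:
    - {"jaw": 0,"dx": 0.5,"dy": 0,"dz": 22,"wx": 0,"wy": 0,"wz": 0}
    - {"jaw": 0,"dx": 0.5,"dy": 0,"dz": 52,"wx": 0,"wy": 0,"wz": 0}
    - {"jaw": 0,"dx": 0.5,"dy": 0,"dz": 77,"wx": 0,"wy": 0,"wz": 0}
    - {"jaw": 0,"dx": 0.5,"dy": 0,"dz": 88,"wx": 0,"wy": 0,"wz": 0}
    - {"jaw": 0,"dx": 0.5,"dy": 0,"dz": 89,"wx": 0,"wy": 0,"wz": 0}
    - {"jaw": 0.3,"dx": 0.5,"dy": 0,"dz": 89,"wx": 0,"wy": 0,"wz": 0}
    - {"jaw": 0.45,"dx": 0.5,"dy": 0,"dz": 89,"wx": 0,"wy": 0,"wz": 0}
    - {"jaw": 0.55,"dx": 0.5,"dy": 0,"dz": 89,"wx": 0,"wy": 0,"wz": 0}
    - {"jaw": 0.6,"dx": 0.5,"dy": 0,"dz": 89,"wx": 0,"wy": 0,"wz": 0}
    - {"jaw": 0.7,"dx": 0.5,"dy": 0,"dz": 89,"wx": 0,"wy": 0,"wz": 0}
    - {"jaw": 1,"dx": 0.5,"dy": 0,"dz": 89,"wx": 0,"wy": 0,"wz": 0}
    - {"jaw": 1,"dx": 0.5,"dy": 0,"dz": 89,"wx": 0,"wy": 0,"wz": 0}

```text
time: 39.4
tool_pos: [470.6, 315.1, 282.4]
tcp_rot: [179.9, -0.1, 77.0]
ft_force: [-0.9, 0.5, 5.5]
finger_gap: 31.5
```

Emit:
arm_command:
  plan:
    - {"jaw": 1,"dx": 0,"dy": 0,"dz": 0,"wx": 0,"wy": 0,"wz": 0}
    - {"jaw": 1,"dx": 0,"dy": 0,"dz": 0,"wx": 0,"wy": 0,"wz": 0}

```text
time: 39.6
tool_pos: [470.6, 315.1, 282.4]
tcp_rot: [179.9, -0.1, 77.0]
ft_force: [-2.3, 1.1, 6.5]
finger_gap: 32.0
```

Emit:
arm_command:
  plan:
    - {"jaw": 1,"dx": 0,"dy": 0,"dz": -4,"wx": 0,"wy": 0,"wz": 0}
    - {"jaw": 1,"dx": 0,"dy": 0,"dz": -15,"wx": 0,"wy": 0,"wz": 0}
    - {"jaw": 1,"dx": 0,"dy": 0,"dz": -30,"wx": 0,"wy": 0,"wz": 0}
    - {"jaw": 1,"dx": -3,"dy": 1,"dz": -45,"wx": 0,"wy": 0,"wz": 0}
    - {"jaw": 1,"dx": -15,"dy": 7,"dz": -55,"wx": 0,"wy": 0,"wz": 0}
    - {"jaw": 1,"dx": -35,"dy": 16,"dz": -60,"wx": 0,"wy": 0,"wz": 0}
    - {"jaw": 1,"dx": -60,"dy": 28,"dz": -60,"wx": 0,"wy": 0,"wz": 0}
    - {"jaw": 1,"dx": -90,"dy": 42,"dz": -60,"wx": 0,"wy": 0,"wz": 0}
    - {"jaw": 1,"dx": -120,"dy": 56,"dz": -60,"wx": 0,"wy": 0,"wz": 0}
    - {"jaw": 1,"dx": -150,"dy": 70,"dz": -60,"wx": 0,"wy": 0,"wz": 0}
    - {"jaw": 1,"dx": -180,"dy": 84,"dz": -60,"wx": 0,"wy": 0,"wz": 0}
    - {"jaw": 1,"dx": -206,"dy": 97,"dz": -60,"wx": 0,"wy": 0,"wz": 0}

```text
time: 40.8
tool_pos: [518.7, 89.7, 342.2]
tcp_rot: [179.9, 0.0, 76.9]
ft_force: [0.3, 0.3, -1.6]
finger_gap: 31.5
```

Emit:
arm_command:
  plan:
    - {"jaw": 1,"dx": -23,"dy": 11,"dz": 0,"wx": 0,"wy": 0,"wz": 0}
    - {"jaw": 1,"dx": -42,"dy": 20,"dz": 0,"wx": 0,"wy": 0,"wz": 0}
    - {"jaw": 1,"dx": -55,"dy": 25,"dz": 0,"wx": 0,"wy": 0,"wz": 0}
    - {"jaw": 1,"dx": -60,"dy": 28,"dz": 0,"wx": 0,"wy": 0,"wz": 0}
    - {"jaw": 1,"dx": -60,"dy": 28,"dz": 5,"wx": 0,"wy": 0,"wz": 0}
    - {"jaw": 1,"dx": -60,"dy": 28,"dz": 15,"wx": 0,"wy": 0,"wz": 0}
    - {"jaw": 1,"dx": -60,"dy": 28,"dz": 30,"wx": 0,"wy": 0,"wz": 0}
    - {"jaw": 1,"dx": -60,"dy": 28,"dz": 42,"wx": 0,"wy": 0,"wz": 0}
    - {"jaw": 1,"dx": -60,"dy": 28,"dz": 48,"wx": 0,"wy": 0,"wz": 0}
    - {"jaw": 1,"dx": -60,"dy": 28,"dz": 50,"wx": 0,"wy": 0,"wz": 0}
    - {"jaw": 1,"dx": -60,"dy": 28,"dz": 50,"wx": 0,"wy": 0,"wz": 0}
    - {"jaw": 1,"dx": -60,"dy": 28,"dz": 50,"wx": 0,"wy": 0,"wz": 0}

```text
time: 42.0
tool_pos: [532.6, 27.5, 291.7]
tcp_rot: [179.9, -0.0, 77.0]
ft_force: [0.1, -0.0, -1.9]
finger_gap: 31.5
```

Emit:
arm_command:
  plan:
    - {"jaw": 1,"dx": 0,"dy": 0,"dz": 3,"wx": 0,"wy": 0,"wz": 0}
    - {"jaw": 1,"dx": 0.5,"dy": 0,"dz": 6,"wx": 0,"wy": 0,"wz": 0}
    - {"jaw": 1,"dx": 0.5,"dy": 0,"dz": 8,"wx": 0,"wy": 0,"wz": 0}
    - {"jaw": 1,"dx": 0.5,"dy": 0,"dz": 9,"wx": 0,"wy": 0,"wz": 0}
    - {"jaw": 1,"dx": 0.5,"dy": 0,"dz": 9.5,"wx": 0,"wy": 0,"wz": 0}
    - {"jaw": 1,"dx": 0.5,"dy": 0,"dz": 9.5,"wx": 0,"wy": 0,"wz": 0}

```text
time: 42.6
tool_pos: [532.5, 28.0, 282.4]
tcp_rot: [180.0, -0.0, 77.0]
ft_force: [-2.5, 0.4, 4.7]
finger_gap: 31.5
```

Emit:
arm_command:
  plan:
    - {"jaw": 0.4,"dx": 0,"dy": 0,"dz": 0,"wx": 0,"wy": 0,"wz": 0}
    - {"jaw": 0.2,"dx": 0,"dy": 0,"dz": 0,"wx": 0,"wy": 0,"wz": 0}
    - {"jaw": 0,"dx": 0,"dy": 0,"dz": 0,"wx": 0,"wy": 0,"wz": 0}
    - {"jaw": 0,"dx": 0,"dy": 0,"dz": -2,"wx": 0,"wy": 0,"wz": 0}
    - {"jaw": 0,"dx": 0,"dy": 0,"dz": -15,"wx": 0,"wy": 0,"wz": 0}
    - {"jaw": 0,"dx": 0,"dy": 0,"dz": -45,"wx": 0,"wy": 0,"wz": 0}
    - {"jaw": 0,"dx": 4,"dy": -2,"dz": -75,"wx": 0,"wy": 0,"wz": 0}
    - {"jaw": 0,"dx": 30,"dy": -12,"dz": -88,"wx": 0,"wy": 0,"wz": 0}
    - {"jaw": 0,"dx": 70,"dy": -28,"dz": -90,"wx": 0,"wy": 0,"wz": 0}
    - {"jaw": 0,"dx": 112,"dy": -44,"dz": -90,"wx": 0,"wy": 0,"wz": 0}
    - {"jaw": 0,"dx": 155,"dy": -61,"dz": -90,"wx": 0,"wy": 0,"wz": 0}
    - {"jaw": 0,"dx": 198,"dy": -78,"dz": -90,"wx": 0,"wy": 0,"wz": 0}

```text
time: 43.8
tool_pos: [500.6, 240.0, 373.3]
tcp_rot: [179.9, -0.1, 77.0]
ft_force: [-0.0, -0.9, -0.1]
finger_gap: 85.2
```

Emit:
arm_command:
  plan:
    - {"jaw": 0,"dx": 42,"dy": -17,"dz": 0,"wx": 0,"wy": 0,"wz": 0}
    - {"jaw": 0,"dx": 80,"dy": -32,"dz": 0,"wx": 0,"wy": 0,"wz": 0}
    - {"jaw": 0,"dx": 109,"dy": -43,"dz": 0,"wx": 0,"wy": 0,"wz": 0}
    - {"jaw": 0,"dx": 126,"dy": -50,"dz": 0,"wx": 0,"wy": 0,"wz": 0}
    - {"jaw": 0,"dx": 132,"dy": -53,"dz": 0,"wx": 0,"wy": 0,"wz": 0}
    - {"jaw": 0,"dx": 132,"dy": -53,"dz": 0,"wx": 0,"wy": 0,"wz": 0}
    - {"jaw": 0,"dx": 132,"dy": -53,"dz": 0,"wx": 0,"wy": 0,"wz": 0}
    - {"jaw": 0,"dx": 132,"dy": -53,"dz": 0,"wx": 0,"wy": 0,"wz": 0}

```text
time: 44.6
tool_pos: [479.6, 377.6, 371.8]
tcp_rot: [180.0, 0.0, 76.9]
ft_force: [0.1, -0.5, -0.3]
finger_gap: 85.1
```

```bash
python3 look.py w13; python3 ov.py w13 '[[479.4,379.3,138,18]]'
```

```text
44.6 [479.6 377.6 371.8] [1.7999e+02 2.0000e-02 7.6900e+01] [ 0.1 -0.5 -0.3] 85.11521625732442
334.65710837191784 334.65710837191784 255.78237454481646 192.09712163098789 [[0.9742, 0.2163, 0.0639, 496.1202], [-0.2255, 0.9338, 0.2778, 447.4532], [0.0004, -0.285, 0.9585, 341.7926], [0.0, 0.0, 0.0, 1.0]]
```

View pics/w13o.png

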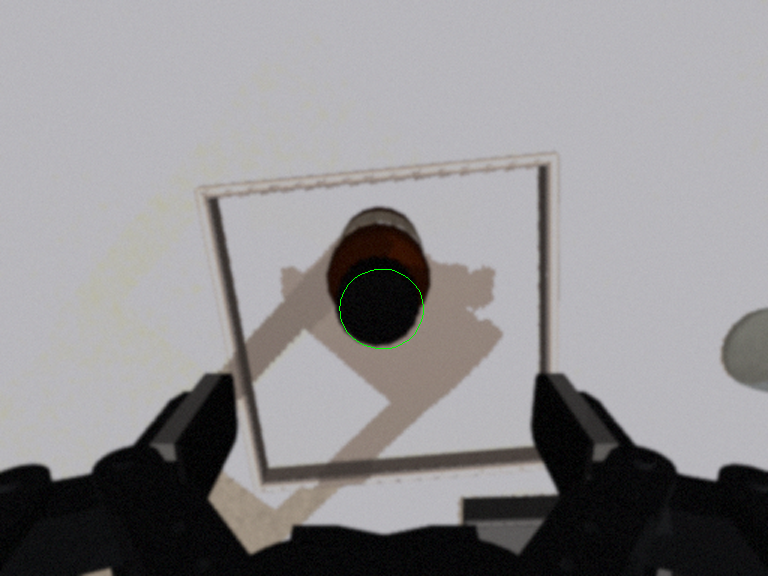

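The round cap is at (381,306), close to where I released it. I grip it.

Emit:
arm_command:
  plan:
    - {"jaw": 0,"dx": 0,"dy": 0,"dz": 22,"wx": 0,"wy": 0,"wz": 0}
    - {"jaw": 0,"dx": 0,"dy": 0,"dz": 50,"wx": 0,"wy": 0,"wz": 0}
    - {"jaw": 0,"dx": 0,"dy": 0,"dz": 74,"wx": 0,"wy": 0,"wz": 0}
    - {"jaw": 0,"dx": 0,"dy": 0,"dz": 84,"wx": 0,"wy": 0,"wz": 0}
    - {"jaw": 0,"dx": 0,"dy": 0,"dz": 86,"wx": 0,"wy": 0,"wz": 0}
    - {"jaw": 0.3,"dx": 0,"dy": 0,"dz": 86,"wx": 0,"wy": 0,"wz": 0}
    - {"jaw": 0.42,"dx": 0,"dy": 0,"dz": 86,"wx": 0,"wy": 0,"wz": 0}
    - {"jaw": 0.5,"dx": 0,"dy": 0,"dz": 86,"wx": 0,"wy": 0,"wz": 0}
    - {"jaw": 0.58,"dx": 0,"dy": 0,"dz": 86,"wx": 0,"wy": 0,"wz": 0}
    - {"jaw": 0.7,"dx": 0,"dy": 0,"dz": 86,"wx": 0,"wy": 0,"wz": 0}
    - {"jaw": 1,"dx": 0,"dy": 0,"dz": 86,"wx": 0,"wy": 0,"wz": 0}
    - {"jaw": 1,"dx": 0,"dy": 0,"dz": 86,"wx": 0,"wy": 0,"wz": 0}

```text
time: 45.85
tool_pos: [479.2, 379.4, 287.2]
tcp_rot: [179.9, -0.1, 77.0]
ft_force: [-3.5, -0.1, 5.5]
finger_gap: 35.1
```

Emit:
arm_command:
  plan:
    - {"jaw": 1,"dx": 0,"dy": 0,"dz": 0,"wx": 0,"wy": 0,"wz": 0}
    - {"jaw": 1,"dx": 0,"dy": 0,"dz": 0,"wx": 0,"wy": 0,"wz": 0}

```text
time: 46.05
tool_pos: [479.2, 379.4, 287.2]
tcp_rot: [179.9, -0.1, 77.0]
ft_force: [-2.2, 0.8, 5.9]
finger_gap: 34.7
```

Emit:
arm_command:
  plan:
    - {"jaw": 1,"dx": 0,"dy": 0,"dz": -4,"wx": 0,"wy": 0,"wz": 0}
    - {"jaw": 1,"dx": 0,"dy": 0,"dz": -15,"wx": 0,"wy": 0,"wz": 0}
    - {"jaw": 1,"dx": 0,"dy": 0,"dz": -30,"wx": 0,"wy": 0,"wz": 0}
    - {"jaw": 1,"dx": -3,"dy": 2,"dz": -45,"wx": 0,"wy": 0,"wz": 0}
    - {"jaw": 1,"dx": -15,"dy": 9,"dz": -55,"wx": 0,"wy": 0,"wz": 0}
    - {"jaw": 1,"dx": -35,"dy": 20,"dz": -60,"wx": 0,"wy": 0,"wz": 0}
    - {"jaw": 1,"dx": -60,"dy": 34,"dz": -60,"wx": 0,"wy": 0,"wz": 0}
    - {"jaw": 1,"dx": -90,"dy": 52,"dz": -60,"wx": 0,"wy": 0,"wz": 0}
    - {"jaw": 1,"dx": -120,"dy": 69,"dz": -60,"wx": 0,"wy": 0,"wz": 0}
    - {"jaw": 1,"dx": -150,"dy": 86,"dz": -60,"wx": 0,"wy": 0,"wz": 0}
    - {"jaw": 1,"dx": -180,"dy": 103,"dz": -60,"wx": 0,"wy": 0,"wz": 0}
    - {"jaw": 1,"dx": -206,"dy": 118,"dz": -60,"wx": 0,"wy": 0,"wz": 0}

```text
time: 47.25
tool_pos: [548.1, 148.9, 346.7]
tcp_rot: [179.9, 0.0, 76.9]
ft_force: [0.7, 0.1, -2.6]
finger_gap: 34.6
```

Emit:
arm_command:
  plan:
    - {"jaw": 1,"dx": -23,"dy": 13,"dz": 0,"wx": 0,"wy": 0,"wz": 0}
    - {"jaw": 1,"dx": -42,"dy": 24,"dz": 0,"wx": 0,"wy": 0,"wz": 0}
    - {"jaw": 1,"dx": -55,"dy": 32,"dz": 0,"wx": 0,"wy": 0,"wz": 0}
    - {"jaw": 1,"dx": -61.5,"dy": 35.5,"dz": 0,"wx": 0,"wy": 0,"wz": 0}
    - {"jaw": 1,"dx": -61.5,"dy": 35.5,"dz": 5,"wx": 0,"wy": 0,"wz": 0}
    - {"jaw": 1,"dx": -61.5,"dy": 35.5,"dz": 15,"wx": 0,"wy": 0,"wz": 0}
    - {"jaw": 1,"dx": -61.5,"dy": 35.5,"dz": 30,"wx": 0,"wy": 0,"wz": 0}
    - {"jaw": 1,"dx": -61.5,"dy": 35.5,"dz": 42,"wx": 0,"wy": 0,"wz": 0}
    - {"jaw": 1,"dx": -61.5,"dy": 35.5,"dz": 48,"wx": 0,"wy": 0,"wz": 0}
    - {"jaw": 1,"dx": -61.5,"dy": 35.5,"dz": 50,"wx": 0,"wy": 0,"wz": 0}
    - {"jaw": 1,"dx": -61.5,"dy": 35.5,"dz": 50,"wx": 0,"wy": 0,"wz": 0}
    - {"jaw": 1,"dx": -61.5,"dy": 35.5,"dz": 50,"wx": 0,"wy": 0,"wz": 0}

```text
time: 48.45
tool_pos: [568.7, 83.8, 296.3]
tcp_rot: [179.9, -0.0, 77.0]
ft_force: [0.2, -0.0, -2.3]
finger_gap: 35.1
```

Emit:
arm_command:
  plan:
    - {"jaw": 1,"dx": 0,"dy": 0,"dz": 3,"wx": 0,"wy": 0,"wz": 0}
    - {"jaw": 1,"dx": 0,"dy": 0,"dz": 6,"wx": 0,"wy": 0,"wz": 0}
    - {"jaw": 1,"dx": 0,"dy": 0,"dz": 8,"wx": 0,"wy": 0,"wz": 0}
    - {"jaw": 1,"dx": 0,"dy": 0,"dz": 9,"wx": 0,"wy": 0,"wz": 0}
    - {"jaw": 1,"dx": 0,"dy": 0,"dz": 9.5,"wx": 0,"wy": 0,"wz": 0}
    - {"jaw": 1,"dx": 0,"dy": 0,"dz": 9.5,"wx": 0,"wy": 0,"wz": 0}

```text
time: 49.05
tool_pos: [568.6, 83.8, 287.2]
tcp_rot: [180.0, -0.0, 77.0]
ft_force: [-3.2, 0.2, 4.8]
finger_gap: 34.7
```

Emit:
arm_command:
  plan:
    - {"jaw": 0.4,"dx": 0,"dy": 0,"dz": 0,"wx": 0,"wy": 0,"wz": 0}
    - {"jaw": 0.2,"dx": 0,"dy": 0,"dz": 0,"wx": 0,"wy": 0,"wz": 0}
    - {"jaw": 0,"dx": 0,"dy": 0,"dz": 0,"wx": 0,"wy": 0,"wz": 0}
    - {"jaw": 0,"dx": 0,"dy": 0,"dz": -2,"wx": 0,"wy": 0,"wz": 0}
    - {"jaw": 0,"dx": 0,"dy": 0,"dz": -15,"wx": 0,"wy": 0,"wz": 0}
    - {"jaw": 0,"dx": 0,"dy": 0,"dz": -45,"wx": 0,"wy": 0,"wz": 0}
    - {"jaw": 0,"dx": 0,"dy": 0,"dz": -80,"wx": 0,"wy": 0,"wz": 0}
    - {"jaw": 0,"dx": 0,"dy": 0,"dz": -105,"wx": 0,"wy": 0,"wz": 0}
    - {"jaw": 0,"dx": -0.5,"dy": 1,"dz": -118,"wx": 0,"wy": 0,"wz": 0}
    - {"jaw": 0,"dx": -0.5,"dy": 1,"dz": -118,"wx": 0,"wy": 0,"wz": 0}
    - {"jaw": 0,"dx": -0.5,"dy": 1,"dz": -118,"wx": 0,"wy": 0,"wz": 0}
    - {"jaw": 0,"dx": -0.5,"dy": 1,"dz": -118,"wx": 0,"wy": 0,"wz": 0}

```text
time: 50.25
tool_pos: [568.9, 83.0, 402.1]
tcp_rot: [-179.8, 0.1, 77.0]
ft_force: [0.7, -0.8, -0.2]
finger_gap: 85.4
```

```bash
python3 look.py w14; python3 ov.py w14 '[[569.3,82.5,138,18],[532.4,28.3,132,16.5],[542.5,-37,120,22.5]]'
python3 - <<'E'
from h import *
import pickle
a=pickle.load(open('pics/w3.pkl','rb'));b=pickle.load(open('pics/w14.pkl','rb'))
A=cv2.cvtColor(a['pixels'],cv2.COLOR_RGB2GRAY);B=cv2.cvtColor(b['pixels'],cv2.COLOR_RGB2GRAY)
# side by side crop
c=lambda i:cv2.resize(i['pixels'][90:360,150:360,::-1],None,fx=1.85,fy=1.85,interpolation=cv2.INTER_CUBIC)
cv2.imwrite('pics/cmp.png',np.hstack([c(a),c(b)]))
s=snap('scene','s14.png'); i=cv2.imread('pics/s14.png')[100:384,130:512]; cv2.imwrite('pics/s14c.png',cv2.resize(i,None,fx=2,fy=2,interpolation=cv2.INTER_CUBIC))
E
```

```text
50.25 [568.9  83.  402.1] [-1.7982e+02  5.0000e-02  7.6990e+01] [ 0.7 -0.8 -0.2] 85.41764646471485
334.65710837191784 334.65710837191784 255.78237454481646 192.09712163098789 [[0.9746, 0.2138, 0.0667, 585.1184], [-0.224, 0.9342, 0.2777, 152.8611], [-0.0029, -0.2856, 0.9584, 371.9961], [0.0, 0.0, 0.0, 1.0]]
```

View pics/w14o.png

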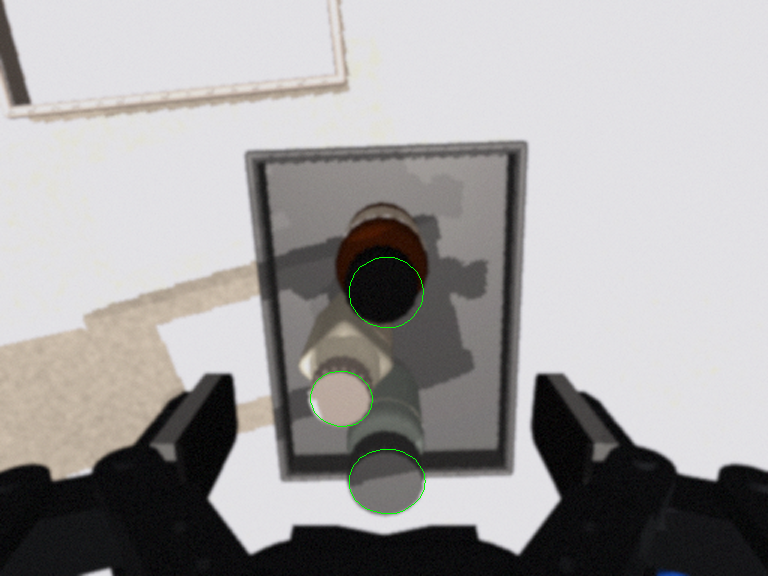

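View pics/cmp.png

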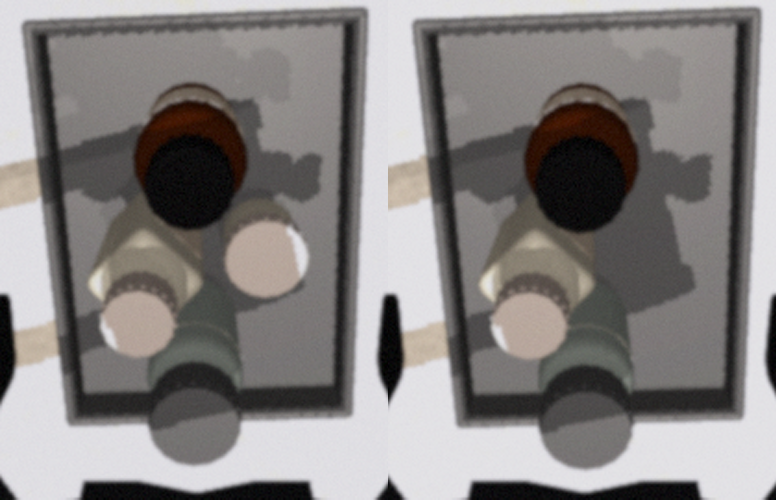

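View pics/s14c.png

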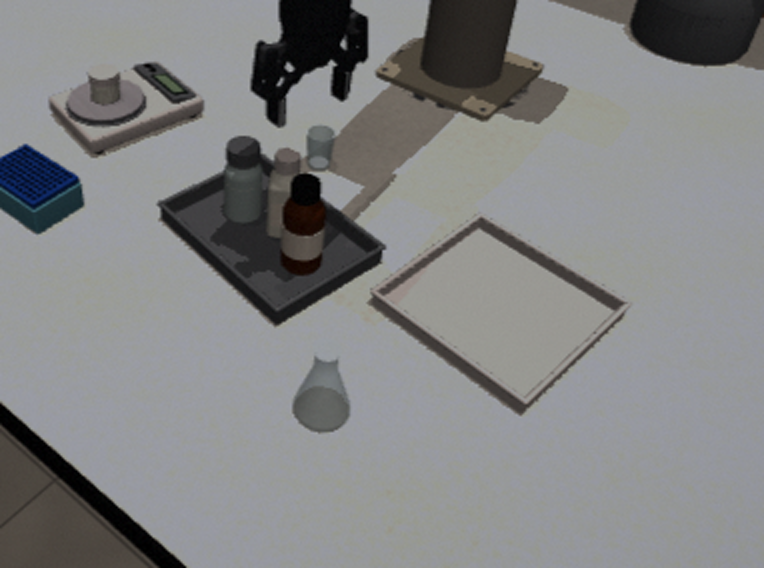

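The before and after wrist pictures, taken from nearly the same pose, show all three bottles back in place within about 1 px and upright. The jar stands on the pan and nothing else has moved. I'll hand in.

```bash
python3 -c "
from bench import *
print(hand_in())"
```

```text
the job is handed in; nothing more can be done
None
```

I moved all three bottles to the spill tray, set the jar on the balance pan, and put the bottles back in the reagent tray. I handed the job in at about 50 s of the 136 s allowed; it reports no verdict.

- **Bottles:** The last wrist picture, taken from nearly the same pose as one from before I moved anything, shows all three upright and within about 1 px (about 1 mm) of their starting places. The gripper positions when I set them down agree with that, to about 0.5 mm.
- **Jar:** The scene and top cameras show it upright in the middle of the pan, by my estimate within 1–2 mm of the centre.
- **Bystanders:** The beaker, flask and tip box look unmoved in the scene camera.
- **Forces:** Wrist force readings, taken at the end of each move, stayed under about 9 N.

Two things went wrong or disagreed:
- **First moves refused:** My first two move calls were rejected as invalid input because I left out some keys. Nothing moved.
- **Network position estimates:** The point-finding results from the top and scene cameras differed by up to about 30 mm. I worked from cap, lid and pan outlines instead, mainly in the wrist pictures, which agreed with each other to 1–2 mm.

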